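# Set up the tilting tin display

## Task

Get the tin display on the counter ready: its swivel is locked by the red T-handle clamp, which has a left-hand thread, so back it off about half a turn before you move the swivel, then swing the stand by its black post until the arm lines up with the red clip on the scale, and set the deck to a slope of 15 degrees with its low edge still at the front. Do the clamp up tight again in that position, and lay all the flat rectangular tins flat on the wooden deck inside its rim, side by side and not stacked, leaving the other goods where they are.

Things in the scene. Friction and masses are not known exactly. Their poses are not given: they have to be found in the camera images.
- stand: grey round foot of the display stand, 250 mm across, fixed; origin on the counter on the swivel axis, -x its front (robot side), z up. Its arc scale, 8 mm high, reaches 200 mm out on the -y side. The clamp's spindle stands at (-60, 165) mm; its blue jaw stays below 50 mm. Beware: a glass guard 206 mm high stands on the counter beyond x = 0.68 m, y = 0.06 m (from the robot's base); pass above it
- clamp (a joint): red T-handle of the clamp, rad: 0 = screwed fully tight (hard stop); it grows as it loosens, up to 3.8. LEFT-HAND thread: from above it loosens CLOCKWISE; anticlockwise only tightens it. It rises 0.4 mm per rad. Tight (below 0.5) it locks the swivel firmly; the swivel is quite free above 1.8. Turning takes 0.25 to 0.35 N m; it stays where it is left. It starts tight, at 0.1 to 0.3
- clamp_bar (a point): centre of the red T-handle's bar, 152 mm above the counter when tight; the bar is 74 mm long along this point's x, 16 mm wide along its y, 24 mm high; z up. It turns with the handle. A spindle of 12 mm diameter runs down from its middle, with a 15 mm boss for the first 10 mm under the bar
- swivel (a joint): swivel of turntable and deck about the stand's upright axis, rad, anticlockwise from above is positive, 0 = deck square to the stand, range -1.0 to 0.75. Free, it needs about 0.35 N m (2 to 3 N at the post) and stays where it is left
- swivel_post (a point): centre of the top of the black upright post on the swivel arm, 18 mm in diameter, standing free from 22 to 110 mm above the counter, 155 mm from the swivel axis (on the turntable's -y side). It does not tilt with the deck
- mark (a point): point on the arc scale, 10 mm above the counter, to which the red clip's line points: the post must end straight over it (same horizontal position). The red clip itself stands 16 mm high, 203 mm from the swivel axis, just outside the end of the arm
- tilt (a joint): slope of the deck, rad, about a level axis 88 mm above the counter through the swivel axis: 0 = level, positive = front edge (its -x side) low and back edge high, range -0.15 to 0.65. A stiff friction hinge (0.9 N m, about 10 N pressed down on the rim of the front or back edge), not locked by the clamp; it stays where it is left. Wanted: 15 degrees = 0.262
- deck (a point): centre of the deck's upper wooden face, 12 mm above the tilt axis; its x points to the back edge (up the slope), y along the level width, z square to the face. The face is 190 mm along x and 240 mm along y, with a rim 5 mm wide, standing 5 mm above the face, all round; there is room for tins in two rows of two, the long sides along y
- tin_a: flat rectangular food tin, teal top, 63 mm (its x) by 105 mm (its y) by 26 mm high, 0.15 kg; origin at the centre of its underside; z up. May be absent
- tin_b: flat rectangular food tin, cream and brown, 63 mm (its x) by 105 mm (its y) by 29 mm high, 0.15 kg; origin at the centre of its underside; z up. May be absent
- tin_c: like tin_a. May be absent
- tin_d: like tin_b. May be absent
- honey: jar with a yellow lid, 67 mm across, 85 mm high, loose; leave it alone; origin at its underside
- capers: jar with a white lid and green contents, 69 mm across, 80 mm high, loose; leave it alone; origin at its underside
- round_tin: round tin 86 mm across, 40 mm high, loose; leave it alone; origin at its underside
- price_1: wooden block with a price card, 26 x 85 mm, 87 mm high, loose; leave it alone; origin at its underside
- price_2: wooden block with a price card, 26 x 85 mm, 87 mm high, loose; leave it alone; origin at its underside
- weight_2: brass scale weight with a knob, 34 mm across, 40 mm high, loose; leave it alone; origin at its underside

How it is judged:
On the way, in this order (a step that is already met when the one before it is completed fails the run):
1. the clamp is loosened (clockwise) with the swivel not yet moved (value of joint clamp above 1.8 rad and distance of swivel_post from where it was at the start of the episode below 0.02 m), for 0.2 s.
2. with the clamp loose, the post stands over the mark and the deck slopes 15 degrees (value of joint clamp above 1.2 rad and horizontal distance between swivel_post and mark below 0.015 m and value of joint tilt between 0.19 and 0.335 rad), for 0.2 s.
3. the clamp is tight again in that position (value of joint clamp below 0.5 rad and horizontal distance between swivel_post and mark below 0.015 m and value of joint tilt between 0.19 and 0.335 rad), for 0.2 s.
At the end, for the whole second after the job is handed in: Clamp tight (below 0.5 rad), post within 15 mm of the mark horizontally, deck slope 0.19 to 0.335 rad (15 degrees +-4), and every tin present lies flat on the deck (within 0.1 rad of its face, underside within 8 mm of it), its centre within 70 mm (x) and 76 mm (y) of the deck's centre, at rest (all of step 3 and x of tin_a in the frame of deck between -0.07 and 0.07 m and y of tin_a in the frame of deck between -0.076 and 0.076 m and z of tin_a in the frame of deck between -0.005 and 0.008 m and angle between the z axis of each of tin_a, tin_b, tin_c, tin_d and the z axis of deck, either way round below 0.1 rad and linear speed of each of tin_a, tin_b, tin_c, tin_d below 0.02 m/s and x of tin_b in the frame of deck between -0.07 and 0.07 m and y of tin_b in the frame of deck between -0.076 and 0.076 m and z of tin_b in the frame of deck between -0.005 and 0.008 m and x of tin_c in the frame of deck between -0.07 and 0.07 m and y of tin_c in the frame of deck between -0.076 and 0.076 m and z of tin_c in the frame of deck between -0.005 and 0.008 m and x of tin_d in the frame of deck between -0.07 and 0.07 m and y of tin_d in the frame of deck between -0.076 and 0.076 m and z of tin_d in the frame of deck between -0.005 and 0.008 m); the robot touches nothing.
It fails at once if one of the other goods is pushed more than 50 mm away or knocked over (distance of any of weight_2, honey, capers, round_tin, price_1, price_2 from where it was at the start of the episode above 0.05 m or angle between any of weight_2, honey, capers, round_tin, price_1, price_2's own z axis and vertical above 0.6 rad).
Of tin_a, tin_b, tin_c, tin_d only 2 to 3 are there at a start; the rules pass over those that are not, and their reading is None.
At some moment in a run one of tin_a, tin_b, tin_c, tin_d may be knocked a few centimetres aside while the robot is not near it.
It also fails if it takes over 210 s, if anything falls off the work surface, if the arm or the gripper's body presses on something with over 40 N, if the wrist force passes 120 N, or if a joint passes its speed limit or range.

## Robot

A 6-joint arm with a two-finger parallel gripper is mounted at the origin on a cart in front of the work surface, level with it; the furniture and walls round the work are solid. World frame = base frame: x ahead of the robot, y to its left, z up, the work surface at z = 0. Lengths are in m, angles in rad, forces in N, time in s.
With the tool pointing down it reaches from about 0.35 to 0.725 m from the base axis. Payload 6 kg.
Tool frame: the origin (TCP) lies at the very end of the fingers, on their centre line; the grasp point (between the pads) lies 19 mm behind it (r.pinch_z is the distance from the TCP to the grasp point, in m); z points along the fingers, y is the line along which they close (so a half turn about z gives the same grasp; the last joint's range is limited). The gripper opens to 85 mm and grips with 20 to 120 N. Pads are 22 mm wide; open, the fingers measure 114 mm over their backs; the gripper's body (76 mm by 85 mm) begins 54 mm behind the grasp point. The pads swing forward as they close: fully open they stand 13 mm farther back than shut.
Start: joints at [-0.783, 0.04, 0.085, 0, -1.615, -0.334], TCP at [0.263, -0.539, 0.193] pointing down, gripper open.
Joint ranges: [-2.56, 2.56], [-1.29, 2.01], [-1.08, 1.49], [-3.29, 1.98], [-2.81, -0.18], [-2.99, 2.99]. Speed limits (rad/s): [2.57, 2.57, 3.01, 3.14, 3.14, 3.14].

## Interface

Orientations are given as a unit quaternion [x, y, z, w].
In Python, from workcell import r gives the robot as it stands.
- The arm moves only by the tool play_rows, never from a script. Its arguments are lists of equal length, an entry for each row: "delta_pos": the shift along the world's x, y, z in cm, a list of three; "twist": the turn, a rotation vector about the world's x, y, z in rad, a list of three; "claw": the opening, from -1 (shut) to 1 (fully open). In form: {"delta_pos": [[x, y, z], ...], "twist": [[wx, wy, wz], ...], "claw": [claw, ...]}. A call has 1 to 12 rows; each row is the pose to reach, as a shift and turn from the pose commanded when the call began; what a row does not reach only later rows make up. A row lasts 1/12 s, in which the tool goes at most 41.7 mm and 7.16 degrees, less where a joint would pass 70% of its speed; a pose out of reach is approached as far as the arm can. A call with a gripper value outside its range is refused whole. The fingers move at their own pace and stop on an object; "newtons" is the grip in N (left out, the last holds). Time passes only in rows, so rows that repeat a pose let the fingers close. It gives the time, the measured TCP pose, the force, the opening and the grip force at its end, in the units of the state.
- r.get_state(): the state, without advancing time (a new reading comes with each control period).
- r.read_camera(name): name is "scene" or "top"; returns (picture, depth): 420x560x3 uint8, blue, green, red; 420x560 float32, m along the optical axis (not along the pixel's ray), 0 where there is no reading.
- r.get_calibration(name): a dict with "fx", "fy", "cx", "cy" (pixels), "D" ([k1, k2, p1, p2, k3] as OpenCV has them; the pictures are not rectified), "xyz" and "rotation" of the camera in the world. Camera axes: x right, y down, z forward; pixel columns grow to the right and rows downward; lengths in m; the calibration is good to about 2 mm. A picture is of the moment at which its call begins. get_calibration takes no time and is no camera call.
- r.hand_in(): hands the job in; it is judged then, once.
The state is a dict: "time_s": time; "joint_positions": joint angles; "joint_velocities": joint speeds; "tau": joint torques, N m; "position": TCP position; "eef_rot": TCP orientation; "force": force on the tool from outside, world axes, zero at the start; "moment": the same for the moment, N m; "width": finger opening in m; "finger_force": force on a finger pad.
Only numpy, scipy, OpenCV 4.12 (cv2) and the standard library are available. Lean on these libraries where they do the work, as an engineer would, in place of code of your own. Each camera call takes 0.05 s, during which the arm holds its last target. There are 200 camera calls.

## Working session

There is one attempt and no reset: what is moved stays moved. The work goes in short steps, Python scripts to look and compute and a tool call to move; the robot and the scene stay as the last step left them, time stands still between calls to the robot, and variables do not carry over. Pictures are saved under pics/ and viewed, at most 14 in all, crops included, and the job is handed in when it is done.

Besides the shell and the picture viewer there is one more tool, called after "Call:" by a JSON object that holds its "fn" and its "kwargs". play_rows: Moves the arm, as the interface text tells. Its arguments: {"type":"object","properties":{"delta_pos":{"type":"array","items":{"type":"array","items":{"type":"number"}}},"twist":{"type":"array","items":{"type":"array","items":{"type":"number"}}},"claw":{"type":"array","items":{"type":"number"}},"newtons":{"type":"number"}},"required":["delta_pos","twist","claw"]}

```bash
mkdir -p pics
cat > h.py <<'E'
import numpy as np, cv2
from workcell import r
def cam(name,save=None):
    im,d=r.read_camera(name); im=np.array(im); d=np.array(d)
    if save: cv2.imwrite('pics/'+save,im)
    return im,d
def cloud(name,d):
    c=r.get_calibration(name); K=np.array([[c['fx'],0,c['cx']],[0,c['fy'],c['cy']],[0,0,1.]])
    v,u=np.mgrid[0:d.shape[0],0:d.shape[1]]
    p=cv2.undistortPoints(np.stack([u.ravel(),v.ravel()],1).astype(float)[:,None],K,np.array(c['D'],float))[:,0]
    P=np.c_[p,np.ones(len(p))]*d.ravel()[:,None]
    R=np.array(c['rotation'],float)
    if R.shape!=(3,3):
        from scipy.spatial.transform import Rotation as Q; R=Q.from_quat(R).as_matrix() 
    W=P@R.T+np.array(c['xyz']); W[d.ravel()<=0]=np.nan
    return W.reshape(d.shape+(3,))
E
python3 - <<'E'
from h import *
for n in('top','scene'):
    im,d=cam(n,n+'0.png'); np.savez(n+'0.npz',im=im,d=d,W=cloud(n,d)); print(r.get_calibration(n))
print(r.get_state())
E
```

```text
{'fx': 539.0277551900965, 'fy': 539.0277551900965, 'cx': 269.0341761584238, 'cy': 211.5704378072349, 'D': array([-0.20066279,  0.        ,  0.        ,  0.        ,  0.        ]), 'xyz': array([0.26098718, 0.05510343, 1.73009969]), 'rotation': array([-0.69897948,  0.71093014, -0.05135529,  0.05804013])}
{'fx': 388.157857429426, 'fy': 388.157857429426, 'cx': 281.9165739574871, 'cy': 203.2857091100312, 'D': array([-0.07416241,  0.        ,  0.        ,  0.        ,  0.        ]), 'xyz': array([-0.20808981,  0.55477595,  1.16296997]), 'rotation': array([-0.44773648,  0.82551899, -0.30564231,  0.15694977])}
{'time_s': 0.1, 'joint_positions': array([-7.83263631e-01,  4.07515049e-02,  8.38956940e-02, -4.13599990e-04,
       -1.61546159e+00, -3.33706365e-01]), 'joint_velocities': array([ 0.00088435, -0.0009185 ,  0.00192659,  0.0016276 ,  0.00086934,
       -0.00119161]), 'tau': array([-4.06764506e-03, -3.69350946e+01,  3.48280549e+01,  6.95165768e+00,
       -4.56827824e-03, -8.36481689e-06]), 'position': array([ 0.26296107, -0.5389178 ,  0.1917696 ]), 'eef_rot': array([-2.24979669e-01,  9.74363139e-01,  7.53969151e-04, -2.29409667e-04]), 'force': array([0.52184684, 0.26316453, 0.06207978]), 'moment': array([-0.02215572,  0.03195156,  0.03055737]), 'finger_force': 0.0, 'width': 0.08544113562114233}
```

View pics/top0.png

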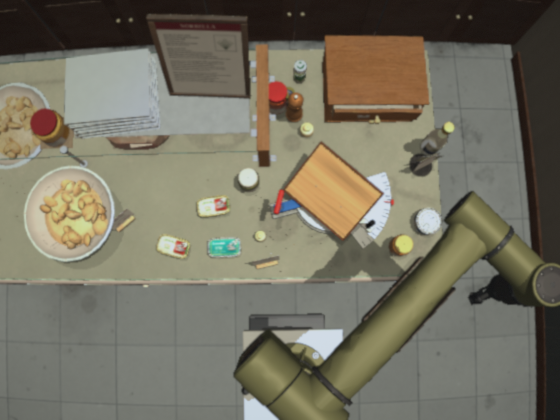

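View pics/scene0.png

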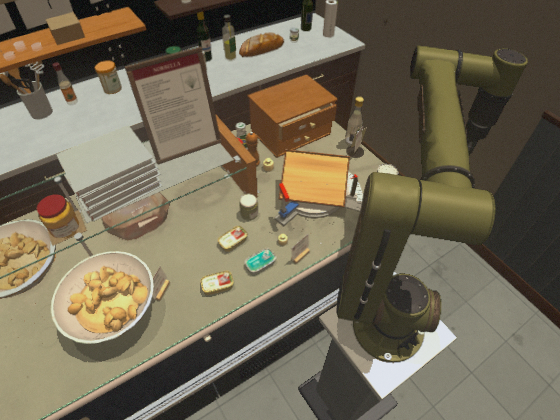

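The top picture shows the stand's deck at (335,190), the red handle at (280,201), the post at (371,223) and the clip at (390,202). There are three tins: teal at (224,247), cream at (213,207) and cream at (173,246).

```bash
cat > m.py <<'E'
from h import *
def pca(m,W,zlo,zhi,nm):
    P=W[m]; P=P[np.isfinite(P).all(1)]; P=P[(P[:,2]>zlo)&(P[:,2]<zhi)]
    if len(P)<4: print(nm,len(P)); return
    r_=cv2.minAreaRect((P[:,:2]*1000).astype(np.float32))
    print(nm,len(P),'mean',P.mean(0).round(4),'z',P[:,2].min().round(3),P[:,2].max().round(3),'rect',np.round(r_[0],1),np.round(r_[1],1),round(r_[2],1)); return P
E
python3 - <<'E'
from m import *
Z=np.load('top0.npz'); im,d,W=Z['im'],Z['d'],Z['W']
b,g,rr=[im[...,i].astype(int) for i in range(3)]
hsv=cv2.cvtColor(im,cv2.COLOR_BGR2HSV)
print('table z',W[230:260,120:130,2].mean(), W[265,200])
def box(u0,u1,v0,v1):
    m=np.zeros(d.shape,bool); m[v0:v1,u0:u1]=1; return m
red=(rr>140)&(g<70)&(b<70)
pca(red&box(265,295,180,220),W,.1,.2,'handle')
pca(red&box(383,398,190,215),W,-.02,.05,'clip')
blk=(hsv[...,2]<50)
pca(blk&box(362,380,215,232),W,.09,.13,'post')
for n,bx in dict(b1=(193,234,192,222),b2=(153,194,231,262),a=(203,246,232,264)).items():
    pca(box(*bx),W,.015,.045,n)
for n,bx in dict(capers=(230,265,160,195),honey=(388,418,230,260),white=(412,445,203,240),w2=(250,270,228,245),pr=(250,285,255,275),pr2=(110,140,205,235),shaker=(295,318,118,140)).items():
    pca(box(*bx),W,.015,.15,n)
wood=(hsv[...,0]<22)&(hsv[...,1]>100)&(hsv[...,2]>110)
P=pca(wood&box(285,385,142,240),W,.05,.2,'deck')
A=np.c_[P[:,:2],np.ones(len(P))]; c=np.linalg.lstsq(A,P[:,2],rcond=None)[0]; print('plane',c,np.arctan(np.hypot(*c[:2])),np.arctan2(c[1],c[0]), np.std(P[:,2]-A@c))
cv2.imwrite('pics/crop0.png',cv2.resize(im[130:280,150:450],(800,400),interpolation=cv2.INTER_CUBIC))
E
```

```text
table z 0.0013629997146990505 [ 0.36161209  0.29578376 -0.00980316]
handle 59 mean [0.5367 0.0404 0.1643] z 0.156 0.174 rect [535.5  39.4] [13.3 71.6] 73.6
clip 1
post 11 mean [ 0.4744 -0.2419  0.1098] z 0.098 0.117 rect [ 475.5 -242.6] [ 6.5 10.9] 42.3
b1 596 mean [0.5499 0.2484 0.0282] z 0.016 0.043 rect [549.8 248. ] [ 65.3 105.1] 10.8
b2 600 mean [0.4208 0.3777 0.0278] z 0.016 0.041 rect [420.4 378.1] [105.   64.6] 76.5
a 609 mean [0.4167 0.2139 0.0247] z 0.015 0.038 rect [416.7 214.1] [ 62.9 104.3] 2.2
capers 457 mean [0.6283 0.1283 0.0691] z 0.015 0.092 rect [636.6 115.8] [ 65.5 104. ] 28.7
honey 400 mean [ 0.4075 -0.3384  0.0735] z 0.016 0.093 rect [ 408.7 -342.5] [63.  61.1] 26.6
white 607 mean [ 0.4862 -0.4425  0.036 ] z 0.016 0.049 rect [ 487.4 -444.6] [86.6 86.8] 53.3
w2 92 mean [0.4498 0.0976 0.0314] z 0.017 0.048 rect [450.9  97.4] [32.  31.9] 41.8
pr 194 mean [0.3662 0.0794 0.043 ] z 0.015 0.092 rect [364.3  79. ] [21.6 83.4] 12.2
pr2 366 mean [0.5071 0.5454 0.0595] z 0.015 0.12 rect [517.4 543.7] [ 55.3 115.1] 65.3
shaker 153 mean [ 0.7997 -0.0549  0.0367] z 0.015 0.059 rect [810.6 -48.3] [71.5 40.4] 42.7
deck 4788 mean [ 0.5768 -0.1277  0.1004] z 0.05 0.159 rect [ 575.  -126.1] [246.2 176. ] 48.7
plane [ 0.40829423 -0.36208351 -0.18136392] 0.4995501062957828 -0.7254854543882497 0.0042874455929920625
```

View pics/crop0.png

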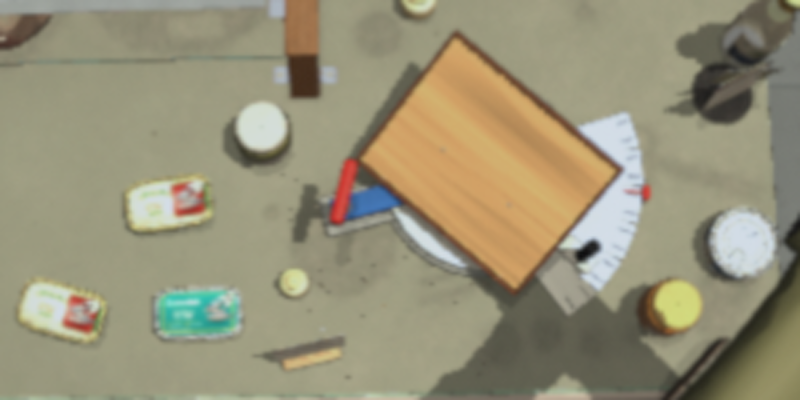

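The crop shows the post top near crop (595,245), the red clip at (643,192) and the handle from (350,162) to (338,222). The deck is tilted about 0.5 rad with its upslope yaw near -0.725. I'll refine these positions and start moving.

```bash
cat >> m.py <<'E'
def ray(name,uv,z):
    c=r.get_calibration(name); K=np.array([[c['fx'],0,c['cx']],[0,c['fy'],c['cy']],[0,0,1.]])
    p=cv2.undistortPoints(np.array(uv,float).reshape(-1,1,2),K,np.array(c['D'],float))[:,0]
    from scipy.spatial.transform import Rotation as Q
    D=np.c_[p,np.ones(len(p))]@Q.from_quat(c['rotation']).as_matrix().T; o=np.array(c['xyz'])
    return o+D*((z-o[2])/D[:,2])[:,None]
E
python3 - <<'E'
from m import *
for n,bx in dict(top=(265,295,180,222),scene=(276,292,178,206)).items():
    Z=np.load(n+'0.npz'); im,W=Z['im'],Z['W']; b,g,rr=[im[...,i].astype(int) for i in range(3)]
    m=np.zeros(b.shape,bool); m[bx[2]:bx[3],bx[0]:bx[1]]=1
    m&=(rr>110)&(g<0.45*rr)&(b<0.45*rr)
    v,u=np.nonzero(m); P=ray(n,np.c_[u,v],.158)
    print(n,len(u),u.min(),u.max(),v.min(),v.max(),np.round(P.mean(0),4),cv2.minAreaRect((P[:,:2]*1000).astype(np.float32)))
Z=np.load('top0.npz'); im=Z['im']; b,g,rr=[im[...,i].astype(int) for i in range(3)]
m=np.zeros(b.shape,bool); m[192:212,380:400]=1; m&=(rr>110)&(g<0.6*rr)&(b<0.6*rr)
v,u=np.nonzero(m); print('clip',len(u),u.mean(),v.mean(),ray('top',[[u.mean(),v.mean()]],.010))
print('post',ray('top',[[373,222]],.11), 'deck corners z', )
# deck wood corners from rim mask
E
```

```text
top 114 274 283 190 213 [0.5363 0.0395 0.158 ] ((536.6485595703125, 39.15313720703125), (14.244109153747559, 72.9578857421875), 73.65373229980469)
scene 71 279 288 183 198 [0.5383 0.0391 0.158 ] ((538.6964111328125, 39.055389404296875), (14.821980476379395, 75.33051300048828), 76.7830810546875)
clip 13 392.0 201.69230769230768 [[ 0.5551596  -0.33288554  0.01      ]]
post [[ 0.47620454 -0.24811947  0.11      ]] deck corners z
```

Call:
{"fn": "play_rows", "kwargs": {"delta_pos": [[2,4,5],[4,8,8],[7,15,8],[9,20,8],[11,25,8],[14,30,8],[16,35,8],[18,40,8],[20,44,8],[23,50,8],[25,54,8],[27.2,57.9,8]], "twist": [[0,0,0.12],[0,0,0.24],[0,0,0.36],[0,0,0.48],[0,0,0.6],[0,0,0.72],[0,0,0.84],[0,0,0.96],[0,0,1.08],[0,0,1.2],[0,0,1.32],[0,0,1.44]], "claw": [1,1,1,1,1,1,1,1,1,1,1,1]}}

```text
time_s: 1.1
position: [0.4625, -0.1053, 0.2718]
eef_rot: [0.813, -0.582, 0.0, -0.0]
force: [2.0, -1.0, 0.4]
width: 0.0852
finger_force: 0.0
```

Call:
{"fn": "play_rows", "kwargs": {"delta_pos": [[1.5,3,0],[3,6,0],[4.5,9,0],[6,12,0],[7.4,14.4,0],[7.4,14.4,0],[7.4,14.4,0],[7.4,14.4,0],[7.4,14.4,0],[7.4,14.4,0],[7.4,14.4,0]], "twist": [[0,0,0.12],[0,0,0.24],[0,0,0.36],[0,0,0.48],[0,0,0.6],[0,0,0.72],[0,0,0.84],[0,0,0.965],[0,0,0.965],[0,0,0.965],[0,0,0.965]], "claw": [1,1,1,1,1,1,1,1,1,1,1]}}

```text
time_s: 2.02
position: [0.5361, 0.0365, 0.2715]
eef_rot: [0.99, -0.143, -0.0, 0.0]
force: [0.0, 0.9, 0.2]
width: 0.0853
finger_force: 0.0
```

Call:
{"fn": "play_rows", "kwargs": {"delta_pos": [[0.1,0.3,-3],[0.1,0.3,-6],[0.1,0.3,-9],[0.1,0.3,-11],[0.1,0.3,-12.5],[0.1,0.3,-13.6],[0.1,0.3,-13.6],[0.1,0.3,-13.6],[0.1,0.3,-13.6],[0.1,0.3,-13.6],[0.1,0.3,-13.6],[0.1,0.3,-13.6]], "twist": [[0,0,0],[0,0,0],[0,0,0],[0,0,0],[0,0,0],[0,0,0],[0,0,0],[0,0,0],[0,0,0],[0,0,0],[0,0,0],[0,0,0]], "claw": [1,1,1,1,1,1,-1,-1,-1,-1,-1,-1], "newtons": 50}}

```text
time_s: 3.02
position: [0.5376, 0.0397, 0.1365]
eef_rot: [0.99, -0.141, 0.001, -0.0]
force: [0.3, 0.0, 0.3]
width: 0.0121
finger_force: 0.0
```

Call:
{"fn": "play_rows", "kwargs": {"delta_pos": [[0,0,0],[0,0,0],[0,0,0],[0,0,0]], "twist": [[0,0,0],[0,0,0],[0,0,0],[0,0,0]], "claw": [-1,-1,-1,-1]}}

```text
time_s: 3.35
position: [0.5373, 0.0396, 0.1357]
eef_rot: [0.99, -0.141, 0.0, 0.0]
force: [0.1, 0.8, 0.1]
width: 0.0
finger_force: 0.0
```

Run:
```python
from m import *
im,d=cam('scene'); im2,_=cam('top')
a=cv2.resize(im[130:280,200:400],(800,600),interpolation=cv2.INTER_CUBIC)[:,:] 
b=cv2.resize(im2[140:260,220:340],(600,600),interpolation=cv2.INTER_CUBIC)
cv2.imwrite('pics/c1.png',np.hstack([cv2.resize(a,(450,338)),cv2.resize(b,(338,338))]))
print(r.get_state()['joint_positions'])
```

```text
[ 4.46965606e-01 -1.22833474e-01 -1.76766509e-01  1.20010481e-04
 -1.51694502e+00  8.41050451e-01]
```

View pics/c1.png

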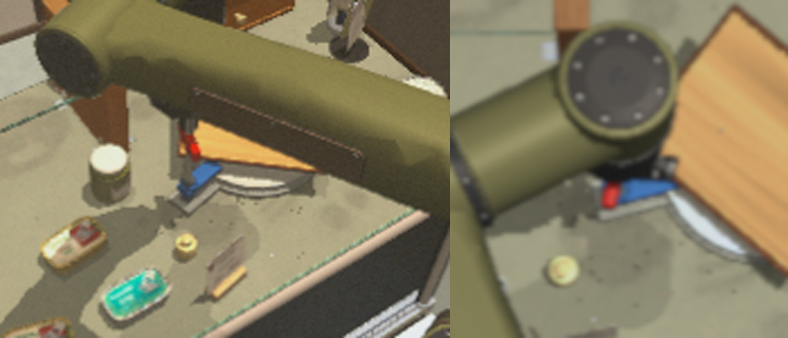

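The red handle looks unmoved, at crop-left (190,145), but the fingers closed to 0. I'll project the TCP and check it against the cloud.

```bash
cat >> m.py <<'E'
def proj(name,P):
    from scipy.spatial.transform import Rotation as Q
    c=r.get_calibration(name); K=np.array([[c['fx'],0,c['cx']],[0,c['fy'],c['cy']],[0,0,1.]])
    R=Q.from_quat(c['rotation']).as_matrix().T; rv=cv2.Rodrigues(R)[0]; t=-R@np.array(c['xyz'])
    return cv2.projectPoints(np.array(P,float).reshape(-1,1,3),rv,t,K,np.array(c['D'],float))[0][:,0]
E
python3 - <<'E'
from m import *
im,d=cam('scene'); W=cloud('scene',d)
s=r.get_state(); p=s['position']; print(p,s['width'],s['finger_force'])
y=np.array([-.28,-.96,0]); x=np.array([.96,-.28,0])
uv=proj('scene',[p,p+[0,0,.07],[.537,.0395,.152],[.537,.0395,.152]+x*.037,[.537,.0395,.152]-x*.037]); print(uv)
S=8; u0,v0=250,160; c=cv2.resize(im[160:225,250:320],None,fx=S,fy=S,interpolation=cv2.INTER_CUBIC)
for (u,v),col in zip(uv,[(255,0,0),(255,255,0),(0,255,0),(0,255,255),(255,0,255)]): cv2.circle(c,(int((u-u0+.5)*S),int((v-v0+.5)*S)),4,col,-1)
cv2.imwrite('pics/c2.png',c)
E
```

```text
[0.53724566 0.03951992 0.13567074] 0.00023489289276812508 0.0
[[283.4984129  195.04206949]
 [283.86298582 181.39145547]
 [283.62447298 191.9950785 ]
 [280.53653614 184.55283433]
 [286.81785861 199.69250159]]
```

View pics/c2.png

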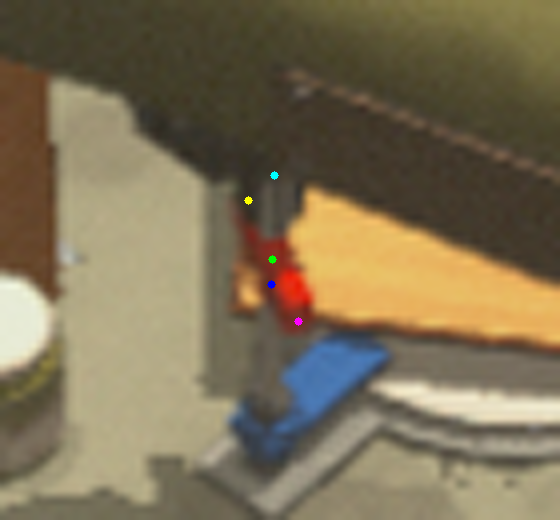

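The TCP and the bar coincide in the image. A small clockwise test turn will tell whether the grip holds.

Call:
{"fn": "play_rows", "kwargs": {"delta_pos": [[0,0,0],[0,0,0],[0,0,0],[0,0,0],[0,0,0]], "twist": [[0,0,-0.08],[0,0,-0.16],[0,0,-0.24],[0,0,-0.3],[0,0,-0.3]], "claw": [-1,-1,-1,-1,-1]}}

```text
time_s: 3.92
position: [0.5372, 0.0395, 0.1357]
eef_rot: [0.958, -0.288, -0.0, 0.0]
force: [0.0, 0.8, -0.7]
width: -0.0001
finger_force: 0.0
```

Run:
```python
from m import *
im,d=cam('scene')
s=r.get_state(); print(s['position'],s['width'],s['finger_force'],s['moment'],s['force'],s['tau'])
c=cv2.resize(im[160:225,250:320],None,fx=8,fy=8,interpolation=cv2.INTER_CUBIC)
b,g,rr=[im[...,i].astype(int) for i in range(3)]
m=(rr>110)&(g<.45*rr)&(b<.45*rr); m[:178]=0;m[206:]=0;m[:,:276]=0;m[:,295:]=0
v,u=np.nonzero(m); print(len(u),u.min(),u.max(),v.min(),v.max(),np.mean(u),np.mean(v))
cv2.imwrite('pics/c3.png',c)
```

```text
[0.53726674 0.0395364  0.1356935 ] -0.00031211451280701636 0.0 [-0.02132345  0.02966499 -0.01578373] [-0.01026589  0.79158495 -0.07326992] [-2.61167312e-03 -2.85028034e+01  3.47280371e+01  6.93005472e+00
 -1.16370415e-03 -4.51736301e-01]
38 282 288 190 200 285.2631578947368 194.60526315789474
```

View pics/c3.png

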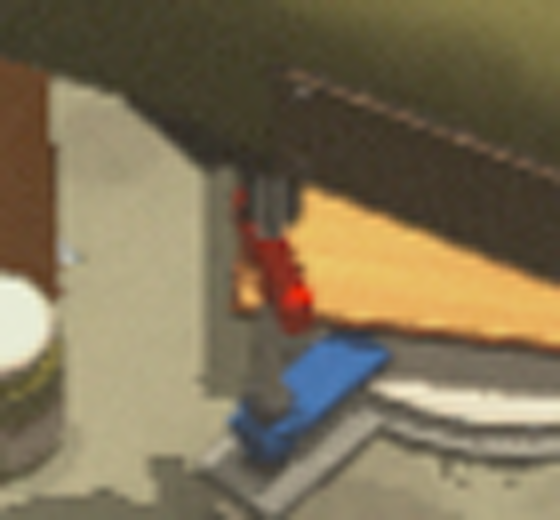

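Joint 6 carries -0.45 N m and the bar appears to turn with the tool, so it does seem gripped even though the width reads 0. I'll turn further and check.

Call:
{"fn": "play_rows", "kwargs": {"delta_pos": [[0,0,0],[0,0,0],[0,0,0],[0,0,0],[0,0,0],[0,0,0],[0,0,0]], "twist": [[0,0,-0.1],[0,0,-0.2],[0,0,-0.3],[0,0,-0.4],[0,0,-0.5],[0,0,-0.6],[0,0,-0.6]], "claw": [-1,-1,-1,-1,-1,-1,-1]}}

```text
time_s: 4.55
position: [0.5373, 0.0395, 0.1357]
eef_rot: [0.83, -0.558, -0.0, 0.0]
force: [0.2, 0.2, -0.8]
width: 0.0001
finger_force: 0.0
```

Run:
```python
from m import *
im,d=cam('scene')
s=r.get_state(); print(s['position'],s['width'],s['finger_force'],s['moment'],s['force'],s['tau'],s['joint_positions'][5])
c=cv2.resize(im[160:225,250:320],None,fx=8,fy=8,interpolation=cv2.INTER_CUBIC)
cv2.imwrite('pics/c4.png',c)
```

```text
[0.53725219 0.03955576 0.13569592] 0.00018717102528920275 0.0 [ 0.00706935 -0.04378335 -0.00715074] [-0.89322964 -0.00917387  0.37758432] [-3.02210283e-03 -2.85039389e+01  3.47275221e+01  6.93001226e+00
 -1.12481430e-03 -7.10865688e-01] -0.05541500047649699
```

View pics/c4.png

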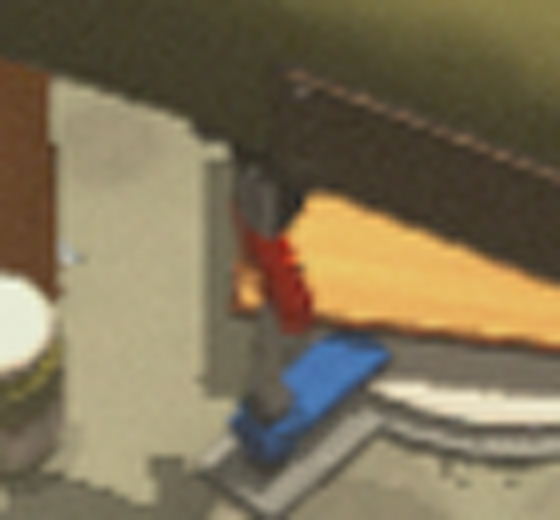

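The bar did not turn, so the fingers are not around it. I'll check where the wrist really sits with the depth cloud.

Run:
```python
from m import *
im,d=cam('top'); W=cloud('top',d)
P=W[150:185,262:300].reshape(-1,3); P=P[np.isfinite(P).all(1)]
zt=np.percentile(P[:,2],80); Q=P[abs(P[:,2]-zt)<.012]; print('wrist top z',zt,cv2.minEnclosingCircle((Q[:,:2]*1000).astype(np.float32)))
im,d=cam('scene'); Ws=cloud('scene',d)
for v in range(178,204,2):
    print(v,[ (u,*np.round(Ws[v,u]*1000).astype(int),*im[v,u]) for u in (279,281,283,285,287)])
```

```text
wrist top z 0.5856501165858042 ((537.03564453125, 39.47524642944336), 47.07831573486328)
178 [(279, np.int64(542), np.int64(56), np.int64(227), np.uint8(41), np.uint8(54), np.uint8(56)), (281, np.int64(321), np.int64(198), np.int64(500), np.uint8(43), np.uint8(56), np.uint8(60)), (283, np.int64(313), np.int64(197), np.int64(507), np.uint8(40), np.uint8(55), np.uint8(61)), (285, np.int64(298), np.int64(202), np.int64(523), np.uint8(44), np.uint8(57), np.uint8(66)), (287, np.int64(295), np.int64(199), np.int64(524), np.uint8(40), np.uint8(53), np.uint8(64))]
180 [(279, np.int64(541), np.int64(57), np.int64(219), np.uint8(51), np.uint8(62), np.uint8(67)), (281, np.int64(538), np.int64(51), np.int64(218), np.uint8(46), np.uint8(55), np.uint8(60)), (283, np.int64(528), np.int64(49), np.int64(226), np.uint8(43), np.uint8(50), np.uint8(54)), (285, np.int64(299), np.int64(201), np.int64(514), np.uint8(42), np.uint8(54), np.uint8(65)), (287, np.int64(295), np.int64(198), np.int64(516), np.uint8(56), np.uint8(67), np.uint8(74))]
182 [(279, np.int64(547), np.int64(53), np.int64(201), np.uint8(6
[... 4421 characters left out ...]
6), np.uint8(77), np.uint8(89), np.uint8(98)), (285, np.int64(503), np.int64(56), np.int64(153), np.uint8(48), np.uint8(60), np.uint8(105)), (287, np.int64(500), np.int64(50), np.int64(153), np.uint8(37), np.uint8(48), np.uint8(111))]
202 [(279, np.int64(614), np.int64(7), np.int64(1), np.uint8(83), np.uint8(105), np.uint8(111)), (281, np.int64(611), np.int64(0), np.int64(0), np.uint8(80), np.uint8(98), np.uint8(103)), (283, np.int64(534), np.int64(43), np.int64(104), np.uint8(77), np.uint8(90), np.uint8(98)), (285, np.int64(593), np.int64(-7), np.int64(12), np.uint8(76), np.uint8(89), np.uint8(94)), (287, np.int64(584), np.int64(-10), np.int64(20), np.uint8(72), np.uint8(86), np.uint8(93))]
```

Call:
{"fn": "play_rows", "kwargs": {"delta_pos": [[0,0,0],[0,0,0],[0,0,0],[0,0,0],[0,0,3],[0,0,6],[0,0,6],[0,0,6],[0,0,6],[0,0,6],[0,0,6],[0,0,6]], "twist": [[0,0,0],[0,0,0],[0,0,0],[0,0,0],[0,0,0],[0,0,0],[0,0,0],[0,0,0],[0,0,0],[0,0,0],[0,0,0],[0,0,0]], "claw": [1,1,1,1,1,1,-1,-1,-1,-1,-1,-1]}}

```text
time_s: 5.7
position: [0.5369, 0.0394, 0.1948]
eef_rot: [0.83, -0.557, -0.0, 0.001]
force: [0.2, 0.1, -0.7]
width: 0.0019
finger_force: 0.0
```

Run:
```python
from m import *
im,d=cam('scene'); Ws=cloud('scene',d); im2,_=cam('top')
s=r.get_state(); p=s['position']; print(p,s['width'],s['tau'][5],r.pinch_z)
D=Ws-np.array(p); m=(np.hypot(D[...,0],D[...,1])<.04)&(Ws[...,2]>.1); print(np.sort(Ws[m][:,2])[:40].round(3))
uv=proj('scene',[p]); print(uv)
a=cv2.resize(im[140:215,240:340],None,fx=7.9,fy=7.9,interpolation=cv2.INTER_CUBIC)
for u,v in uv: cv2.circle(a,(int((u-240+.5)*7.9),int((v-140+.5)*7.9)),4,(255,0,0),-1)
cv2.imwrite('pics/c5.png',a)
```

```text
[0.53708255 0.03945562 0.19521332] -5.892264712552429e-05 0.0009591874550096691 0.0187
[0.1   0.102 0.103 0.103 0.107 0.107 0.11  0.111 0.117 0.119 0.123 0.124
 0.126 0.131 0.143 0.143 0.145 0.146 0.146 0.147 0.148 0.148 0.148 0.149
 0.15  0.15  0.151 0.151 0.152 0.153 0.154 0.154 0.154 0.157 0.157 0.157
 0.157 0.158 0.158 0.158]
[[283.8488014  183.52223179]]
```

View pics/c5.png

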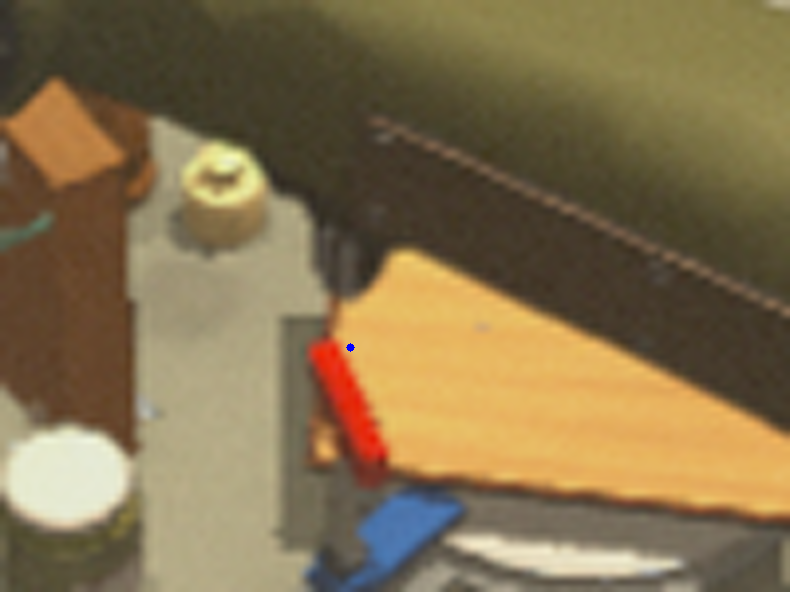

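The fingertips end at crop (345,298), about 6 px (~30 mm) above the projected TCP at (350,347). The real tips are therefore about 30 mm higher than reported. I'll measure this from the cloud.

Run:
```python
from m import *
im,d=cam('scene'); Ws=cloud('scene',d)
p=r.get_state()['position']
for v in range(170,182):
    print(v,[(u,*(Ws[v,u]*1000).round().astype(int).tolist()) for u in (281,282,283,284,285,286)])
```

```text
170 [(281, 537, 52, 267), (282, 530, 53, 273), (283, 527, 51, 275), (284, 526, 48, 274), (285, 521, 48, 278), (286, 522, 43, 275)]
171 [(281, 537, 52, 262), (282, 533, 51, 265), (283, 526, 52, 272), (284, 529, 46, 266), (285, 526, 44, 268), (286, 525, 41, 267)]
172 [(281, 537, 52, 258), (282, 532, 52, 262), (283, 528, 51, 265), (284, 530, 45, 260), (285, 526, 43, 262), (286, 525, 41, 262)]
173 [(281, 536, 52, 254), (282, 532, 51, 257), (283, 528, 50, 260), (284, 527, 47, 259), (285, 523, 45, 261), (286, 521, 43, 261)]
174 [(281, 535, 53, 251), (282, 532, 51, 252), (283, 528, 50, 255), (284, 528, 46, 252), (285, 525, 44, 254), (286, 527, 39, 250)]
175 [(281, 536, 52, 245), (282, 535, 49, 244), (283, 532, 47, 245), (284, 528, 46, 248), (285, 522, 46, 253), (286, 521, 43, 252)]
176 [(281, 534, 54, 243), (282, 533, 51, 242), (283, 528, 50, 245), (284, 527, 47, 245), (285, 524, 45, 247), (286, 641, -41, 98)]
177 [(281, 647, -22, 97), (282, 534, 50, 236), (283, 528, 50, 241), (284, 531, 44, 235), (285, 641, -37, 94), (286, 639, -40, 94)]
178 [(281, 643, -20, 96), (282, 646, -27, 90), (283, 644, -30, 90), (284, 641, -32, 91), (285, 639, -36, 90), (286, 634, -37, 95)]
179 [(281, 641, -19, 93), (282, 643, -25, 88), (283, 638, -26, 92), (284, 637, -30, 91), (285, 631, -30, 96), (286, 634, -37, 90)]
180 [(281, 637, -16, 93), (282, 636, -20, 91), (283, 637, -25, 87), (284, 633, -27, 90), (285, 633, -32, 88), (286, 631, -35, 88)]
181 [(281, 637, -16, 87), (282, 639, -22, 82), (283, 632, -22, 89), (284, 633, -27, 84), (285, 633, -32, 82), (286, 625, -31, 89)]
```

The visible tips are 30–38 mm above the reported TCP. I'll regrasp deeper, at a reported z near 0.10, which clears everything whichever figure is right.

Call:
{"fn": "play_rows", "kwargs": {"delta_pos": [[0,0,0],[0,0,0],[0,0,0],[0,0,0],[0,0,0],[0,0,0],[0,0,0],[0,0,0],[0,0,-3],[0,0,-6],[0,0,-8],[0,0,-9.5]], "twist": [[0,0,0.12],[0,0,0.24],[0,0,0.36],[0,0,0.48],[0,0,0.6],[0,0,0.72],[0,0,0.84],[0,0,0.9],[0,0,0.9],[0,0,0.9],[0,0,0.9],[0,0,0.9]], "claw": [1,1,1,1,1,1,1,1,1,1,1,1]}}

```text
time_s: 6.85
position: [0.5361, 0.0393, 0.0979]
eef_rot: [0.99, -0.141, -0.001, 0.001]
force: [-1.0, 0.3, 1.1]
width: 0.0855
finger_force: 0.0
```

Call:
{"fn": "play_rows", "kwargs": {"delta_pos": [[0,0,0],[0,0,0],[0,0,0],[0,0,0],[0,0,0],[0,0,0],[0,0,0],[0,0,0],[0,0,0]], "twist": [[0,0,0],[0,0,0],[0,0,0],[0,0,0],[0,0,0],[0,0,0],[0,0,0],[0,0,0],[0,0,0]], "claw": [0.5,0,-0.5,-1,-1,-1,-1,-1,-1], "newtons": 50}}

```text
time_s: 7.6
position: [0.5376, 0.0388, 0.1021]
eef_rot: [0.99, -0.141, 0.001, 0.001]
force: [-1.2, -3.8, 5.1]
width: 0.0156
finger_force: 50.0
```

Call:
{"fn": "play_rows", "kwargs": {"delta_pos": [[0,0,0],[0,0,0],[0,0,0],[0,0,0],[0,0,0],[0,0,0],[0,0,0.05],[0,0,0.05],[0,0,0.05],[0,0,0.05],[0,0,0.05],[0,0,0.05]], "twist": [[0,0,-0.1],[0,0,-0.2],[0,0,-0.3],[0,0,-0.4],[0,0,-0.5],[0,0,-0.6],[0,0,-0.7],[0,0,-0.8],[0,0,-0.9],[0,0,-1.0],[0,0,-1.1],[0,0,-1.2]], "claw": [-1,-1,-1,-1,-1,-1,-1,-1,-1,-1,-1,-1]}}

```text
time_s: 8.6
position: [0.5364, 0.0372, 0.1025]
eef_rot: [0.736, -0.677, 0.001, 0.002]
force: [-7.5, -8.2, 8.0]
width: 0.0145
finger_force: 50.4
```

Call:
{"fn": "play_rows", "kwargs": {"delta_pos": [[0,0,0],[0,0,0],[0,0,0],[0,0,0],[0,0,0],[0,0,0],[0,0,0.05],[0,0,0.05],[0,0,0.05],[0,0,0.05],[0,0,0.05],[0,0,0.05]], "twist": [[0,0,-0.12],[0,0,-0.24],[0,0,-0.36],[0,0,-0.48],[0,0,-0.6],[0,0,-0.72],[0,0,-0.84],[0,0,-0.96],[0,0,-1.08],[0,0,-1.2],[0,0,-1.3],[0,0,-1.4]], "claw": [-1,-1,-1,-1,-1,-1,-1,-1,-1,-1,-1,-1]}}

```text
time_s: 9.6
position: [0.5348, 0.0381, 0.103]
eef_rot: [-0.127, 0.992, -0.001, -0.003]
force: [-15.0, -2.8, 12.3]
width: 0.0151
finger_force: 51.0
```

Call:
{"fn": "play_rows", "kwargs": {"delta_pos": [[0,0,0],[0,0,0],[0,0,0],[0,0,0],[0,0,0]], "twist": [[0,0,0],[0,0,0],[0,0,0],[0,0,0],[0,0,0]], "claw": [-1,-1,0,1,1]}}

```text
time_s: 10.02
position: [0.5374, 0.04, 0.1015]
eef_rot: [-0.129, 0.992, 0.0, 0.0]
force: [-0.5, -0.5, 0.3]
width: 0.0504
finger_force: 0.0
```

The clamp has turned 2.6 rad and is released. Next I lift and go to the post.

Call:
{"fn": "play_rows", "kwargs": {"delta_pos": [[0,0,3],[0,0,7],[0,0,11],[0,-2,12],[-1,-5,12],[-2,-9,12],[-3,-13,12],[-3.5,-17,12],[-4.5,-21,12],[-5,-25,12],[-6,-28.7,12],[-6,-28.7,12]], "twist": [[0,0,0],[0,0,0],[0,0,0],[0,0,0],[0,0,0.1],[0,0,0.2],[0,0,0.3],[0,0,0.4],[0,0,0.5],[0,0,0.59],[0,0,0.59],[0,0,0.59]], "claw": [1,1,1,1,1,1,1,1,1,1,1,1]}}

```text
time_s: 11.02
position: [0.4755, -0.2524, 0.2213]
eef_rot: [-0.409, 0.912, -0.0, -0.001]
force: [-0.0, 1.2, 0.1]
width: 0.0853
finger_force: 0.0
```

Call:
{"fn": "play_rows", "kwargs": {"delta_pos": [[0,0,0],[0,0,0]], "twist": [[0,0,0],[0,0,0]], "claw": [1,1]}}

```text
time_s: 11.18
position: [0.4774, -0.2474, 0.2213]
eef_rot: [-0.411, 0.911, 0.0, -0.0]
force: [-0.7, 1.3, -1.0]
width: 0.0859
finger_force: 0.0
```

Run:
```python
from m import *
s=r.get_state(); print(s['position'],s['eef_rot'])
im,d=cam('top',"t2.png"); W=cloud('top',d)
b,g,rr=[im[...,i].astype(int) for i in range(3)]
m=np.zeros(b.shape,bool); m[180:222,262:300]=1; m&=(rr>110)&(g<0.45*rr)&(b<0.45*rr)
v,u=np.nonzero(m); P=ray('top',np.c_[u,v],.159); print(len(u),P.mean(0),cv2.minAreaRect((P[:,:2]*1000).astype(np.float32)))
```

```text
[ 0.47739334 -0.24740057  0.22131858] [-4.11385309e-01  9.11461493e-01  2.71871805e-04 -9.83825065e-06]
94 [0.53685061 0.03989558 0.159     ] ((536.8129272460938, 39.81755828857422), (69.17010498046875, 12.996252059936523), 13.6010160446167)
```

The bar yaw is now +13.6°, which is 2.6 rad of loosening as intended. Now I descend on the post and close.

Call:
{"fn": "play_rows", "kwargs": {"delta_pos": [[0,0,-4],[0,0,-8],[0,0,-12],[0,0,-15],[0,0,-17],[0,0,-18],[0,0,-18],[0,0,-18],[0,0,-18],[0,0,-18],[0,0,-18],[0,0,-18]], "twist": [[0,0,0],[0,0,0],[0,0,0],[0,0,0],[0,0,0],[0,0,0],[0,0,0],[0,0,0],[0,0,0],[0,0,0],[0,0,0],[0,0,0]], "claw": [1,1,1,1,1,1,1,0.5,0,-0.5,-1,-1], "newtons": 30}}

```text
time_s: 12.23
position: [0.4778, -0.2476, 0.0427]
eef_rot: [-0.412, 0.911, -0.0, 0.001]
force: [-0.1, 1.1, 0.3]
width: 0.0254
finger_force: 0.0
```

Call:
{"fn": "play_rows", "kwargs": {"delta_pos": [[0,0,0],[0,0,0],[0,0,0],[0,0,0]], "twist": [[0,0,0],[0,0,0],[0,0,0],[0,0,0]], "claw": [-1,-1,-1,-1]}}

```text
time_s: 12.57
position: [0.4776, -0.2476, 0.0425]
eef_rot: [-0.412, 0.911, -0.0, 0.0]
force: [-0.8, 1.7, 4.7]
width: 0.0167
finger_force: 30.1
```

Call:
{"fn": "play_rows", "kwargs": {"delta_pos": [[0.6,-0.5,0],[1.2,-1,0],[1.9,-1.4,0],[2.5,-1.8,0],[3.2,-2.15,0],[3.9,-2.5,0],[4.6,-2.8,0],[5.4,-3.05,0],[6.1,-3.25,0],[6.9,-3.45,0],[7.6,-3.6,0],[8.35,-3.7,0]], "twist": [[0,0,0.05],[0,0,0.1],[0,0,0.15],[0,0,0.2],[0,0,0.25],[0,0,0.3],[0,0,0.35],[0,0,0.4],[0,0,0.45],[0,0,0.5],[0,0,0.55],[0,0,0.6]], "claw": [-1,-1,-1,-1,-1,-1,-1,-1,-1,-1,-1,-1]}}

```text
time_s: 13.57
position: [0.5609, -0.2847, 0.0425]
eef_rot: [-0.664, 0.748, -0.0, -0.0]
force: [-3.6, 3.2, 6.4]
width: 0.0169
finger_force: 30.5
```

Call:
{"fn": "play_rows", "kwargs": {"delta_pos": [[0,0,0],[0,0,0],[0,0,0]], "twist": [[0,0,0],[0,0,0],[0,0,0]], "claw": [-1,-1,-1]}}

```text
time_s: 13.82
position: [0.5617, -0.2848, 0.0425]
eef_rot: [-0.663, 0.749, -0.001, 0.0]
force: [1.9, -0.6, 5.6]
width: 0.0167
finger_force: 30.3
```

Call:
{"fn": "play_rows", "kwargs": {"delta_pos": [[0,0,0],[0,0,0],[0,0,0],[0,0,4],[0,0,8],[0,0,12],[0,0,16],[2,3,16],[4,6,16],[6,9,16],[8,12,16],[10.2,14.4,16]], "twist": [[0,0,0],[0,0,0],[0,0,0],[0,0,0],[0,0,0],[0,0,0],[0,0,0],[0,0,0],[0,0,0],[0,0,0],[0,0,0],[0,0,0]], "claw": [0,1,1,1,1,1,1,0,-1,-1,-1,-1]}}

```text
time_s: 14.82
position: [0.663, -0.1383, 0.2013]
eef_rot: [-0.663, 0.749, 0.0, -0.0]
force: [0.3, -1.0, 0.8]
width: 0.0255
finger_force: 0.0
```

Call:
{"fn": "play_rows", "kwargs": {"delta_pos": [[0,0,-3],[0,0,-5],[0,0,-6.5],[0,0,-7.5],[0,0,-7.5]], "twist": [[0,0,0],[0,0,0],[0,0,0],[0,0,0],[0,0,0]], "claw": [-1,-1,-1,-1,-1]}}

```text
time_s: 15.23
position: [0.6612, -0.1403, 0.1232]
eef_rot: [-0.663, 0.749, 0.002, -0.002]
force: [-0.7, -0.6, -1.1]
width: -0.0003
finger_force: 0.0
```

```bash
cat >> m.py <<'E'
def deck(name='scene'):
    im,d=cam(name); W=cloud(name,d); hsv=cv2.cvtColor(im,cv2.COLOR_BGR2HSV)
    m=(hsv[...,0]<22)&(hsv[...,1]>100)&(hsv[...,2]>110)
    P=W[m]; P=P[np.isfinite(P).all(1)]; P=P[(np.hypot(P[:,0]-.579,P[:,1]+.13)<.13)&(P[:,2]>.04)&(P[:,2]<.17)]
    for _ in range(4):
        A=np.c_[P[:,:2],np.ones(len(P))]; c=np.linalg.lstsq(A,P[:,2],rcond=None)[0]; e=P[:,2]-A@c; P=P[abs(e)<max(.004,2*e.std())]
    print(name,'deck n',len(P),'tilt',np.arctan(np.hypot(*c[:2])).round(4),'yaw',np.arctan2(c[1],c[0]).round(4),'z@axis',(c@[.5795,-.1305,1]).round(4),'sd',e.std().round(4))
    return im,d,W
E
python3 - <<'E'
from m import *
s=r.get_state(); print(s['position'],s['force'],s['tau'])
deck('scene'); im,d,W=deck('top')
cv2.imwrite('pics/t3.png',cv2.resize(im[130:280,250:450],(800,600),interpolation=cv2.INTER_CUBIC))
E
```

```text
[ 0.66121278 -0.1402685   0.1231799 ] [-0.71358969 -0.60337506 -1.07747326] [ 5.42780373e-02 -4.92082393e+01  3.57346308e+01  7.27505475e+00
  2.77251592e-01 -7.64753604e-04]
scene deck n 2164 tilt 0.5016 yaw -0.1145 z@axis 0.1019 sd 0.0027
top deck n 3618 tilt 0.5027 yaw -0.1126 z@axis 0.1021 sd 0.0034
```

View pics/t3.png

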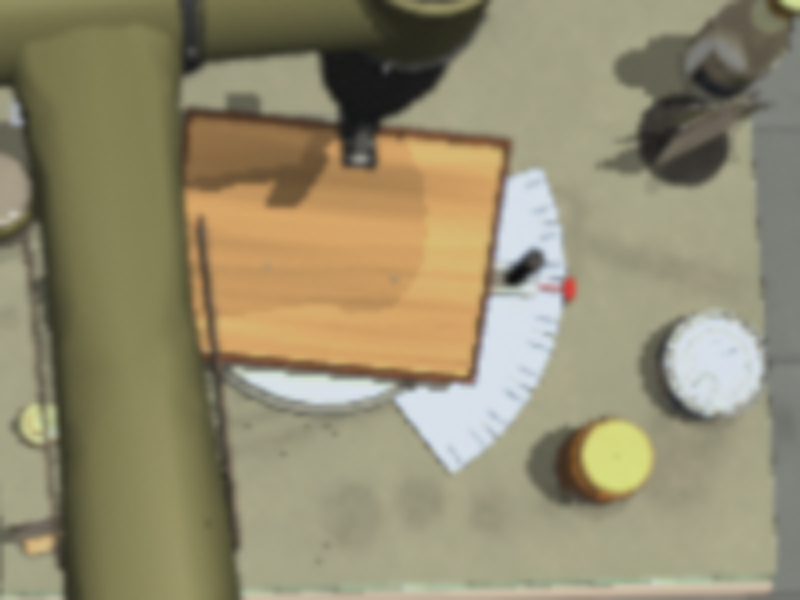

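The arm's line at crop (520,290) lines up with the clip at (570,290); deck yaw is about -0.113 and tilt 0.502. Next I press the back rim down in steps.

Call:
{"fn": "play_rows", "kwargs": {"delta_pos": [[0.2,0,-0.3],[0.2,0,-0.6],[0.2,0,-0.9],[0.2,0,-1.2],[0.2,0,-1.2]], "twist": [[0,0,0],[0,0,0],[0,0,0],[0,0,0],[0,0,0]], "claw": [-1,-1,-1,-1,-1]}}

```text
time_s: 15.75
position: [0.6644, -0.1404, 0.1139]
eef_rot: [-0.663, 0.749, 0.0, -0.0]
force: [0.3, -0.2, -1.1]
width: 0.0
finger_force: 0.0
```

Run:
```python
from m import *
s=r.get_state(); print(s['position'],s['force'])
deck('scene'); im,d,W=deck('top')
```

```text
[ 0.66443701 -0.1403692   0.1138615 ] [ 0.31040556 -0.24053723 -1.07248389]
scene deck n 2107 tilt 0.5005 yaw -0.112 z@axis 0.102 sd 0.0027
top deck n 3580 tilt 0.5029 yaw -0.1082 z@axis 0.102 sd 0.0034
```

Call:
{"fn": "play_rows", "kwargs": {"delta_pos": [[0,0,-0.3],[0,0,-0.6],[0,0,-0.9],[0,0,-1.2],[0,0,-1.2]], "twist": [[0,0,0],[0,0,0],[0,0,0],[0,0,0],[0,0,0]], "claw": [-1,-1,-1,-1,-1]}}

```text
time_s: 16.27
position: [0.6677, -0.1412, 0.1063]
eef_rot: [-0.663, 0.749, -0.004, 0.003]
force: [4.9, -1.1, 6.9]
width: -0.0002
finger_force: 4.1
```

Run:
```python
from m import *
s=r.get_state(); print(s['position'],s['force'])
deck('scene'); im,d,W=deck('top')
```

```text
[ 0.66771401 -0.14115648  0.10629441] [ 4.88264384 -1.09284768  6.85742825]
scene deck n 2069 tilt 0.4997 yaw -0.111 z@axis 0.1019 sd 0.0026
top deck n 3587 tilt 0.5001 yaw -0.1087 z@axis 0.1019 sd 0.0033
```

Call:
{"fn": "play_rows", "kwargs": {"delta_pos": [[0,0,1.5],[-1.6,0,1.5],[-1.6,0,1.5],[-1.6,0,0.5],[-1.6,0,0],[-1.6,0,-0.4],[-1.6,0,-0.8],[-1.6,0,-1.2],[-1.6,0,-1.2]], "twist": [[0,0,0],[0,0,0],[0,0,0],[0,0,0],[0,0,0],[0,0,0],[0,0,0],[0,0,0],[0,0,0]], "claw": [-1,-1,-1,-1,-1,-1,-1,-1,-1]}}

```text
time_s: 17.12
position: [0.6516, -0.1411, 0.0936]
eef_rot: [-0.663, 0.749, -0.003, 0.002]
force: [4.1, 0.5, 11.8]
width: -0.0001
finger_force: 5.3
```

Run:
```python
from m import *
s=r.get_state(); print(s['position'],s['force'])
deck('scene'); im,d,W=deck('top')
```

```text
[ 0.65157016 -0.14108422  0.09363635] [ 4.05159593  0.52597738 11.81663199]
scene deck n 1848 tilt 0.3695 yaw -0.1152 z@axis 0.1013 sd 0.0025
top deck n 3430 tilt 0.3706 yaw -0.1126 z@axis 0.1014 sd 0.0033
```

Call:
{"fn": "play_rows", "kwargs": {"delta_pos": [[0,0,-0.3],[0,0,-0.6],[0,0,-0.85],[0,0,-0.85],[0,0,-0.85]], "twist": [[0,0,0],[0,0,0],[0,0,0],[0,0,0],[0,0,0]], "claw": [-1,-1,-1,-1,-1]}}

```text
time_s: 17.63
position: [0.6521, -0.1412, 0.0856]
eef_rot: [-0.663, 0.749, -0.004, 0.002]
force: [4.4, -0.1, 11.5]
width: -0.0003
finger_force: 4.8
```

Run:
```python
from m import *
s=r.get_state(); print(s['position'],s['force'])
deck('scene'); im,d,W=deck('top')
```

```text
[ 0.65205877 -0.14123822  0.08561499] [ 4.39793424 -0.11121407 11.46426737]
scene deck n 1614 tilt 0.2918 yaw -0.1183 z@axis 0.101 sd 0.0024
top deck n 3161 tilt 0.2893 yaw -0.1048 z@axis 0.101 sd 0.0032
```

Call:
{"fn": "play_rows", "kwargs": {"delta_pos": [[0,0,-0.15],[0,0,-0.3],[0,0,-0.35],[0,0,-0.35],[0,0,2],[0,0,6],[0,0,10],[0,0,13],[-2,3,13],[-4,6,13],[-5,9,13],[-7,12,13]], "twist": [[0,0,0],[0,0,0],[0,0,0],[0,0,0],[0,0,0],[0,0,0],[0,0,0],[0,0,0],[0,0,-0.12],[0,0,-0.24],[0,0,-0.36],[0,0,-0.48]], "claw": [-1,-1,-1,-1,-1,-1,-1,1,1,1,1,1]}}

```text
time_s: 18.73
position: [0.5784, -0.0192, 0.21]
eef_rot: [-0.463, 0.886, 0.001, -0.001]
force: [0.4, 1.1, 0.8]
width: 0.0605
finger_force: 0.0
```

Call:
{"fn": "play_rows", "kwargs": {"delta_pos": [[-1,2,0],[-3,4,0],[-4.3,6,0],[-4.3,6,0],[-4.3,6,0],[-4.3,6,0],[-4.3,6,0],[-4.3,6,0]], "twist": [[0,0,-0.12],[0,0,-0.24],[0,0,-0.36],[0,0,-0.48],[0,0,-0.6],[0,0,-0.72],[0,0,-0.72],[0,0,-0.72]], "claw": [1,1,1,1,1,1,1,1]}}

```text
time_s: 19.4
position: [0.5357, 0.0397, 0.211]
eef_rot: [-0.126, 0.992, 0.0, -0.001]
force: [0.1, 0.2, 0.6]
width: 0.0855
finger_force: 0.0
```

Run:
```python
from m import *
s=r.get_state(); print(s['position'],s['eef_rot'],s['joint_positions'])
deck('scene'); im,d,W=deck('top')
hsv=cv2.cvtColor(im,cv2.COLOR_BGR2HSV)
m=np.zeros(d.shape,bool); m[185:215,368:392]=1; m&=hsv[...,2]<55
v,u=np.nonzero(m); print('post px',len(u),u.min(),u.max(),v.min(),v.max()); print('mark expected px',proj('top',[[.561,-.2845,.11],[.561,-.2845,.02]]))
```

```text
[0.53567548 0.03969909 0.2110421 ] [-1.25905884e-01  9.92041889e-01  1.23456974e-06 -7.73462273e-04] [ 4.48113318e-01 -1.22727053e-01 -3.96679915e-02 -4.93463190e-04
 -1.65532208e+00 -1.76646901e+00]
scene deck n 246 tilt 0.2522 yaw -0.1103 z@axis 0.1013 sd 0.0029
top deck n 1864 tilt 0.2604 yaw -0.1059 z@axis 0.1011 sd 0.0033
post px 17 377 382 196 200
mark expected px [[383.37800301 194.48856652]
 [377.91661027 199.62773049]]
```

Call:
{"fn": "play_rows", "kwargs": {"delta_pos": [[0.1,0,-4],[0.1,0,-7],[0.1,0,-9.5],[0.1,0,-10.9],[0.1,0,-10.9],[0.1,0,-10.9],[0.1,0,-10.9],[0.1,0,-10.9],[0.1,0,-10.9],[0.1,0,-10.9],[0.1,0,-10.9],[0.1,0,-10.9]], "twist": [[0,0,0],[0,0,0],[0,0,0],[0,0,0],[0,0,0],[0,0,0],[0,0,0],[0,0,0],[0,0,0],[0,0,0],[0,0,0],[0,0,0]], "claw": [1,1,1,1,0.5,0,-0.5,-1,-1,-1,-1,-1], "newtons": 50}}

```text
time_s: 20.5
position: [0.5375, 0.0392, 0.1046]
eef_rot: [-0.124, 0.992, -0.0, 0.001]
force: [0.1, -1.8, 5.1]
width: 0.0153
finger_force: 50.6
```

Call:
{"fn": "play_rows", "kwargs": {"delta_pos": [[0,0,0],[0,0,0],[0,0,0],[0,0,0],[0,0,0],[0,0,0],[0,0,0],[0,0,0],[0,0,0],[0,0,0],[0,0,0],[0,0,0]], "twist": [[0,0,0],[0,0,0.1],[0,0,0.22],[0,0,0.34],[0,0,0.46],[0,0,0.58],[0,0,0.7],[0,0,0.82],[0,0,0.94],[0,0,1.06],[0,0,1.18],[0,0,1.3]], "claw": [-1,-1,-1,-1,-1,-1,-1,-1,-1,-1,-1,-1]}}

```text
time_s: 21.5
position: [0.5361, 0.0403, 0.1041]
eef_rot: [-0.701, 0.713, 0.001, 0.0]
force: [-6.6, 3.3, 7.8]
width: 0.0149
finger_force: 50.9
```

Call:
{"fn": "play_rows", "kwargs": {"delta_pos": [[0,0,0],[0,0,0],[0,0,0],[0,0,0],[0,0,0],[0,0,0],[0,0,-0.1],[0,0,-0.1],[0,0,-0.1],[0,0,-0.1],[0,0,-0.1],[0,0,-0.1]], "twist": [[0,0,0.12],[0,0,0.24],[0,0,0.36],[0,0,0.48],[0,0,0.6],[0,0,0.72],[0,0,0.84],[0,0,0.96],[0,0,1.08],[0,0,1.2],[0,0,1.28],[0,0,1.34]], "claw": [-1,-1,-1,-1,-1,-1,-1,-1,-1,-1,-1,-1]}}

```text
time_s: 22.5
position: [0.5345, 0.0394, 0.1036]
eef_rot: [0.992, -0.124, -0.002, 0.001]
force: [-13.8, 2.5, 12.3]
width: 0.015
finger_force: 51.6
```

Clamp re-tightened slightly past its original angle. I'll release, lift and go toward the teal tin.

Call:
{"fn": "play_rows", "kwargs": {"delta_pos": [[0,0,0],[0,0,0],[0,0,0],[0,0,0],[0,0,3],[0,0,7],[0,0,10],[-2,3,10],[-4,6,10],[-6,9,10],[-8,12,10],[-10,14,10]], "twist": [[0,0,0],[0,0,0],[0,0,0],[0,0,0],[0,0,0],[0,0,0],[0,0,0],[0,0,-0.12],[0,0,-0.24],[0,0,-0.36],[0,0,-0.48],[0,0,-0.6]], "claw": [0,1,1,1,1,1,1,1,1,1,1,1]}}

```text
time_s: 23.5
position: [0.4382, 0.1786, 0.2017]
eef_rot: [0.919, -0.394, -0.0, 0.0]
force: [-0.8, 1.0, 0.4]
width: 0.0853
finger_force: 0.0
```

Call:
{"fn": "play_rows", "kwargs": {"delta_pos": [[-2,3.4,0],[-2,3.4,0],[-2,3.4,0],[-2,3.4,0],[-2,3.4,0],[-2,3.4,0],[-2,3.4,0],[-2,3.4,0]], "twist": [[0,0,-0.12],[0,0,-0.24],[0,0,-0.36],[0,0,-0.48],[0,0,-0.6],[0,0,-0.68],[0,0,-0.68],[0,0,-0.68]], "claw": [1,1,1,1,1,1,1,1]}}

```text
time_s: 24.17
position: [0.4192, 0.2112, 0.202]
eef_rot: [0.737, -0.675, -0.0, 0.0]
force: [-0.2, -0.2, 0.6]
width: 0.0853
finger_force: 0.0
```

```bash
cat >> m.py <<'E'
def look(save=None):
    s=r.get_state(); R=s['eef_rot']; print('tcp',s['position'].round(4),'yawY',np.degrees(np.arctan2(2*R[1]*R[1]-1,2*R[0]*R[1])).round(1),'j6',s['joint_positions'][5].round(2))
    im,d,W=deck('top'); hsv=cv2.cvtColor(im,cv2.COLOR_BGR2HSV)
    if save: cv2.imwrite('pics/'+save,im)
    m=(np.isfinite(W).all(2)&(W[...,2]>.014)&(W[...,2]<.045)).astype(np.uint8); m=cv2.morphologyEx(m,cv2.MORPH_OPEN,np.ones((3,3),np.uint8))
    n,l,st,_=cv2.connectedComponentsWithStats(m)
    for i in range(1,n):
        P=W[l==i]
        if 250<len(P)<900:
            q=cv2.minAreaRect((P[:,:2]*1000).astype(np.float32)); w,h=q[1]
            if 55<min(w,h)<75 and 95<max(w,h)<115: 
                a=q[2] if w<h else q[2]-90
                print('tin',np.round(q[0],1),np.round(q[1],1),'short yaw',round(a,1),'hue',np.median(hsv[l==i][:,0]),'px',st[i][:4])
    return im,d,W
E
python3 - <<'E'
from m import *
im,d,W=look('t4.png')
b,g,rr=[im[...,i].astype(int) for i in range(3)]
m=np.zeros(b.shape,bool); m[180:222,262:300]=1; m&=(rr>110)&(g<0.45*rr)&(b<0.45*rr)
v,u=np.nonzero(m); P=ray('top',np.c_[u,v],.158); print(len(u),P.mean(0),cv2.minAreaRect((P[:,:2]*1000).astype(np.float32)))
E
```

```text
tcp [0.4192 0.2112 0.202 ] yawY -175.0 j6 -0.81
top deck n 1971 tilt 0.2614 yaw -0.1022 z@axis 0.101 sd 0.0032
112 [0.5360395  0.03955836 0.158     ] ((536.3347778320312, 39.47871017456055), (13.647624015808105, 72.1078109741211), 75.04436492919922)
```

View pics/t4.png

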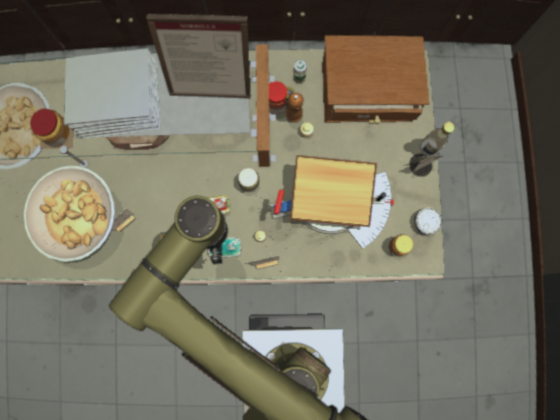

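The bar is at 75.0°, tighter than the 73.7° it started at. The arm hides the tins in the top view, with teal only partly visible at (230,247), so I'll use the scene camera.

```bash
sed -i "s/def look(save=None):/def look(save=None,name='top'):/; s/im,d,W=deck('top'); hsv/im,d,W=deck(name); hsv/; s/if 250<len(P)<900/if 150<len(P)<1500/" m.py
python3 - <<'E'
from m import *
im,d,W=look(None,'scene')
E
```

```text
tcp [0.4192 0.2111 0.2021] yawY -175.0 j6 -0.81
scene deck n 478 tilt 0.2687 yaw -0.1392 z@axis 0.1007 sd 0.0026
tin [547.6 250.4] [ 66.  102.2] short yaw 11.4 hue 24.0 px [218 231  29  19]
tin [415.6 214.8] [101.5  64.5] short yaw -0.8 hue 77.0 px [245 249  30  24]
tin [421.3 377.1] [105.3  67.2] short yaw -16.0 hue 19.0 px [201 271  33  22]
```

Call:
{"fn": "play_rows", "kwargs": {"delta_pos": [[-0.3,0.3,-4],[-0.3,0.3,-8],[-0.3,0.3,-12],[-0.3,0.3,-16],[-0.3,0.3,-19],[-0.3,0.3,-21],[-0.3,0.3,-22],[-0.3,0.3,-22.7],[-0.3,0.3,-23.3],[-0.3,0.3,-23.8],[-0.3,0.3,-23.8]], "twist": [[0,0,-0.03],[0,0,-0.06],[0,0,-0.06],[0,0,-0.06],[0,0,-0.06],[0,0,-0.06],[0,0,-0.06],[0,0,-0.06],[0,0,-0.06],[0,0,-0.06],[0,0,-0.06]], "claw": [1,1,1,1,1,1,1,1,1,1,1]}}

```text
time_s: 25.18
position: [0.4163, 0.2144, -0.0357]
eef_rot: [0.716, -0.698, -0.0, -0.0]
force: [-0.7, 0.5, 0.4]
width: 0.0856
finger_force: 0.0
```

Call:
{"fn": "play_rows", "kwargs": {"delta_pos": [[0,0,0],[0,0,0],[0,0,0],[0,0,0],[0,0,0]], "twist": [[0,0,0],[0,0,0],[0,0,0],[0,0,0],[0,0,0]], "claw": [0.5,0.2,0,0,0], "newtons": 40}}

```text
time_s: 25.6
position: [0.4169, 0.2147, -0.0344]
eef_rot: [0.716, -0.698, 0.0, -0.001]
force: [-1.5, -0.8, 6.2]
width: 0.0588
finger_force: 43.1
```

```bash
cat >> m.py <<'E'
from scipy.spatial.transform import Rotation as Q
T,PSI=.258,-.112
EX=np.array([np.cos(PSI)*np.cos(T),np.sin(PSI)*np.cos(T),np.sin(T)]);EY=np.array([-np.sin(PSI),np.cos(PSI),0]);N=np.cross(EX,EY)
O=np.array([.5795,-.1305,.088])+.0125*N
def plan(x,y,zr,h=.003):
    p=O+EX*x+EY*y+N*h+N*zr   # TCP, tool z=-N
    s=r.get_state(); c=s['position']; 
    Yt=-EX; Rt=np.c_[np.cross(Yt,-N),Yt,-N]
    rv=(Q.from_matrix(Rt)*Q.from_quat(s['eef_rot']).inv()).as_rotvec()
    print('target',p.round(4),'delta cm',((p-c)*100).round(2),'rotvec',rv.round(3),'tcp',c.round(4),'N',N.round(3),'w',s['width'],s['finger_force'])
E
python3 -c "
from m import *
plan(-.046,-.058,-.0344); plan(-.046,-.058,-.0344,.08)"
```

```text
target [ 0.5336 -0.1837  0.058 ] delta cm [ 11.68 -39.84   9.24] rotvec [-0.012 -0.256 -0.137] tcp [ 0.4169  0.2147 -0.0344] N [-0.254  0.029  0.967] w 0.05879483766010781 43.126526176929474
target [ 0.5141 -0.1815  0.1324] delta cm [  9.72 -39.62  16.68] rotvec [-0.012 -0.256 -0.137] tcp [ 0.4169  0.2147 -0.0344] N [-0.254  0.029  0.967] w 0.05879483766010781 43.126526176929474
```

Call:
{"fn": "play_rows", "kwargs": {"delta_pos": [[0,0,2],[0,0,5],[0,0,9],[0,0,13],[0,0,17],[0,0,21],[0,0,25],[0.5,-3,26],[1,-6,26],[2,-9,26],[3,-12,26],[4,-15,26]], "twist": [[0,0,0],[0,0,0],[0,0,0],[0,0,0],[0,0,0],[0,0,0],[0,0,0],[0,0,0],[0,0,0],[0,0,0],[0,0,0],[0,0,0]], "claw": [-0.2,-0.2,-0.2,-0.2,-0.2,-0.2,-0.2,-0.2,-0.2,-0.2,-0.2,-0.2]}}

```text
time_s: 26.6
position: [0.4562, 0.063, 0.2241]
eef_rot: [0.716, -0.698, -0.0, -0.0]
force: [0.8, 0.5, -2.0]
width: 0.0587
finger_force: 43.9
```

```bash
python3 -c "
from m import *
plan(-.046,-.058,-.0344,.10)"
```

```text
target [ 0.509  -0.1809  0.1518] delta cm [  5.28 -24.39  -7.24] rotvec [-0.012 -0.258 -0.138] tcp [0.4562 0.063  0.2241] N [-0.254  0.029  0.967] w 0.05871534137733156 43.88892889022827
```

Call:
{"fn": "play_rows", "kwargs": {"delta_pos": [[0.5,-3,0],[1,-6,0],[2,-9,0],[2.5,-12,0],[3,-15,0],[4,-18,0],[4.5,-21,0],[5.3,-24.4,-2],[5.3,-24.4,-4],[5.3,-24.4,-6],[5.3,-24.4,-7.2],[5.3,-24.4,-7.2]], "twist": [[0,-0.05,-0.02],[0,-0.1,-0.05],[-0.01,-0.15,-0.08],[-0.01,-0.2,-0.11],[-0.012,-0.258,-0.138],[-0.012,-0.258,-0.138],[-0.012,-0.258,-0.138],[-0.012,-0.258,-0.138],[-0.012,-0.258,-0.138],[-0.012,-0.258,-0.138],[-0.012,-0.258,-0.138],[-0.012,-0.258,-0.138]], "claw": [-0.2,-0.2,-0.2,-0.2,-0.2,-0.2,-0.2,-0.2,-0.2,-0.2,-0.2,-0.2]}}

```text
time_s: 27.6
position: [0.5075, -0.1795, 0.1482]
eef_rot: [-0.661, 0.74, -0.094, 0.084]
force: [0.3, -0.2, -1.6]
width: 0.0591
finger_force: 44.0
```

```bash
python3 -c "
from m import *
plan(-.046,-.058,-.0344,.003)"
```

```text
target [ 0.5336 -0.1837  0.058 ] delta cm [ 2.61 -0.42 -9.03] rotvec [-0.    -0.006  0.002] tcp [ 0.5075 -0.1795  0.1482] N [-0.254  0.029  0.967] w 0.05906381986481967 44.0222293138504
```

Call:
{"fn": "play_rows", "kwargs": {"delta_pos": [[0.6,-0.1,-2],[1.2,-0.2,-4],[1.7,-0.3,-6],[2.1,-0.3,-7.3],[2.3,-0.4,-8],[2.4,-0.4,-8.4],[2.5,-0.4,-8.7],[2.6,-0.4,-9],[2.6,-0.4,-9]], "twist": [[0,0,0],[0,0,0],[0,0,0],[0,0,0],[0,0,0],[0,0,0],[0,0,0],[0,0,0],[0,0,0]], "claw": [-0.2,-0.2,-0.2,-0.2,-0.2,-0.2,-0.2,-0.2,-0.2]}}

```text
time_s: 28.35
position: [0.5355, -0.1837, 0.0627]
eef_rot: [-0.66, 0.74, -0.096, 0.086]
force: [-0.0, 0.1, -3.1]
width: 0.0586
finger_force: 44.0
```

```bash
python3 -c "
from m import *
plan(-.046,-.058,-.0344,.0)
print(r.get_state()['force']); im,d,W=deck('scene')
cv2.imwrite('pics/s5.png',cv2.resize(im[130:240,260:400],None,fx=5.5,fy=5.5,interpolation=cv2.INTER_CUBIC))"
```

```text
target [ 0.5344 -0.1838  0.0551] delta cm [-0.12 -0.01 -0.76] rotvec [0.001 0.001 0.001] tcp [ 0.5355 -0.1837  0.0627] N [-0.254  0.029  0.967] w 0.05863199120199682 44.02424454689026
[-0.00770516  0.13930344 -3.09267749]
scene deck n 348 tilt 0.2571 yaw -0.0684 z@axis 0.1005 sd 0.0025
```

View pics/s5.png

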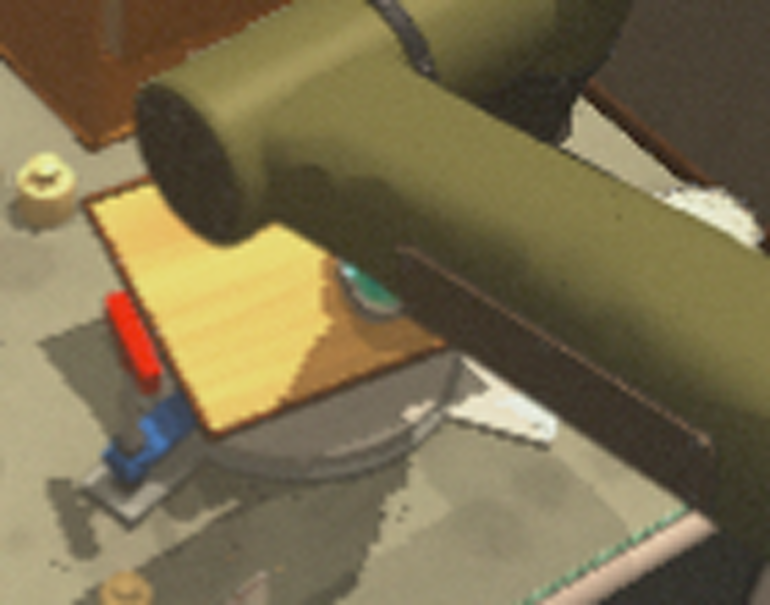

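The teal tin is just above the deck's front right corner, at crop (370,290). I'll lower it the last few millimetres.

Call:
{"fn": "play_rows", "kwargs": {"delta_pos": [[0,0,-0.3],[-0.1,0,-0.5],[-0.1,0,-0.7],[-0.1,0,-0.7],[-0.1,0,-0.7]], "twist": [[0,0,0],[0,0,0],[0,0,0],[0,0,0],[0,0,0]], "claw": [-0.2,-0.2,-0.2,-0.2,-0.2]}}

```text
time_s: 28.82
position: [0.5341, -0.1839, 0.0551]
eef_rot: [-0.66, 0.74, -0.096, 0.085]
force: [-0.1, -0.6, -2.1]
width: 0.0587
finger_force: 44.0
```

Call:
{"fn": "play_rows", "kwargs": {"delta_pos": [[0,0,-0.15],[0.05,0,-0.3],[0.05,0,-0.3]], "twist": [[0,0,0],[0,0,0],[0,0,0]], "claw": [-0.2,-0.2,-0.2]}}

```text
time_s: 29.07
position: [0.5347, -0.1842, 0.0545]
eef_rot: [-0.661, 0.74, -0.097, 0.085]
force: [-10.8, 3.5, 10.3]
width: 0.0588
finger_force: 45.2
```

Call:
{"fn": "play_rows", "kwargs": {"delta_pos": [[0,0,0.15],[0,0,0.15],[0,0,0.15],[0,0,0.15],[-0.4,0,1.6],[-1.3,0.1,5],[-2,0.2,8.5],[-3,0.3,12.5],[-4,0.4,16],[-4,3,17],[-4,7,17],[-4,11,17]], "twist": [[0,0,0],[0,0,0],[0,0,0],[0,0,0],[0,0,0],[0,0,0],[0,0,0],[0,0,0],[0,0,0],[0,0.1,0],[0,0.2,0],[0.01,0.257,0.1]], "claw": [0.4,0.6,0.7,0.75,0.75,0.75,0.75,0.8,1,1,1,1]}}

```text
time_s: 30.07
position: [0.4951, -0.0727, 0.2236]
eef_rot: [-0.702, 0.712, -0.002, -0.003]
force: [-0.1, -0.2, -1.9]
width: 0.0855
finger_force: 0.0
```

Run:
```python
from m import *
im,d,W=look('t6.png','top'); look(None,'scene')
D=(W-O); L=np.stack([D@EX,D@EY,D@N],-1); m=(abs(L[...,0])<.1)&(abs(L[...,1])<.125)&(L[...,2]>.015)&(L[...,2]<.045)
P=L[m]; print(len(P),P.mean(0) if len(P) else '',cv2.minAreaRect((P[:,:2]*1000).astype(np.float32)) if len(P) else '')
```

```text
tcp [ 0.4951 -0.0727  0.2236] yawY 179.2 j6 -0.28
top deck n 501 tilt 0.2625 yaw -0.0957 z@axis 0.1013 sd 0.0033
tin [420.3 377. ] [104.4  63.3] short yaw -15.9 hue 27.0 px [157 234  33  25]
tcp [ 0.4956 -0.0672  0.2211] yawY -180.0 j6 -0.27
scene deck n 670 tilt 0.2572 yaw -0.0966 z@axis 0.101 sd 0.0026
tin [547.  249.4] [ 65.3 103.6] short yaw 8.4 hue 24.0 px [218 226  29  25]
tin [420.4 377.5] [104.9  65.4] short yaw -14.0 hue 24.0 px [201 272  33  21]
535 [-0.04715971 -0.06522579  0.02381178] ((-8.771815299987793, 14.280044555664062), (268.7683410644531, 99.81705474853516), 69.84178924560547)
```

View pics/t6.png

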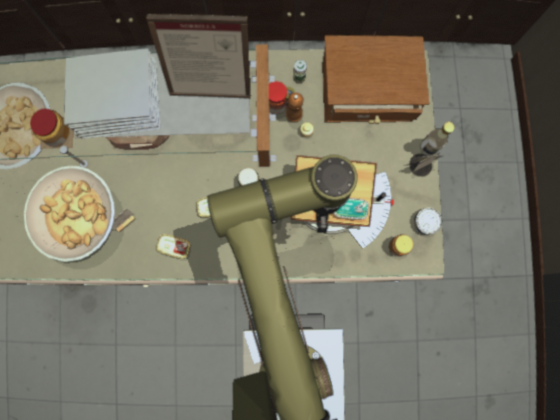

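The teal tin lies on the deck at (350,208). Next is the left cream tin, at (0.420, 0.3775).

Call:
{"fn": "play_rows", "kwargs": {"delta_pos": [[-0.6,3.8,0],[-1.2,7.6,0],[-2,11.4,0],[-2.6,15.2,0],[-3.2,19,0],[-4,23,0],[-4.6,27,0],[-5.2,31,0],[-6,35,0],[-6.6,39,0],[-7.2,43,0],[-7.5,44.6,0]], "twist": [[0,0,-0.02],[0,0,-0.04],[0,0,-0.06],[0,0,-0.08],[0,0,-0.1],[0,0,-0.12],[0,0,-0.14],[0,0,-0.16],[0,0,-0.18],[0,0,-0.2],[0,0,-0.22],[0,0,-0.24]], "claw": [1,1,1,1,1,1,1,1,1,1,1,1]}}

```text
time_s: 31.17
position: [0.4185, 0.3757, 0.2207]
eef_rot: [-0.613, 0.79, -0.002, -0.003]
force: [1.3, -0.7, -1.7]
width: 0.0858
finger_force: 0.0
```

Call:
{"fn": "play_rows", "kwargs": {"delta_pos": [[0,0,0],[0,0,-1],[0,0,-1]], "twist": [[0,0,0],[0,0,0],[0,0,0]], "claw": [1,1,1]}}

```text
time_s: 31.42
position: [0.4194, 0.3713, 0.2101]
eef_rot: [-0.613, 0.79, -0.003, -0.004]
force: [-1.1, -1.3, -2.0]
width: 0.0852
finger_force: 0.0
```

Run:
```python
from m import *
look(None,'scene'); look(None,'top')
```

```text
tcp [0.4194 0.3713 0.2101] yawY 165.6 j6 -1.34
scene deck n 507 tilt 0.2666 yaw -0.1077 z@axis 0.1016 sd 0.0025
tin [421.1 377.2] [105.2  66.1] short yaw -15.1 hue 24.0 px [201 271  33  22]
tcp [0.4197 0.3709 0.2109] yawY 165.5 j6 -1.34
top deck n 1526 tilt 0.259 yaw -0.1032 z@axis 0.1012 sd 0.0033
tin [549.8 248.3] [ 64.4 104.7] short yaw 5.7 hue 30.0 px [197 195  33  22]
tin [420.2 376.7] [100.9  63.3] short yaw -15.5 hue 28.0 px [158 234  32  25]
```

Call:
{"fn": "play_rows", "kwargs": {"delta_pos": [[0.1,0.6,-4],[0.1,0.6,-8],[0.1,0.6,-12],[0.1,0.6,-16],[0.1,0.6,-19],[0.1,0.6,-21.5],[0.1,0.6,-23],[0.1,0.6,-24],[0.1,0.6,-24.6],[0.1,0.6,-24.6]], "twist": [[0,0,-0.01],[0,0,-0.01],[0,0,-0.01],[0,0,-0.01],[0,0,-0.01],[0,0,-0.01],[0,0,-0.01],[0,0,-0.01],[0,0,-0.01],[0,0,-0.01]], "claw": [1,1,1,1,1,1,1,1,1,1]}}

```text
time_s: 32.35
position: [0.4208, 0.3775, -0.0342]
eef_rot: [-0.608, 0.794, -0.003, -0.003]
force: [0.5, -0.4, -0.3]
width: 0.0854
finger_force: 0.0
```

Call:
{"fn": "play_rows", "kwargs": {"delta_pos": [[0,0,0],[0,0,0],[0,0,0],[0,0,0],[0,0,0],[0,0,0]], "twist": [[0,0,0],[0,0,0],[0,0,0],[0,0,0],[0,0,0],[0,0,0]], "claw": [0.5,0.2,0,-0.2,-0.2,-0.2], "newtons": 40}}

```text
time_s: 32.85
position: [0.4216, 0.3791, -0.0317]
eef_rot: [-0.609, 0.793, -0.002, -0.001]
force: [-0.8, -1.0, 5.8]
width: 0.0586
finger_force: 43.5
```

Call:
{"fn": "play_rows", "kwargs": {"delta_pos": [[0,0,2],[0,0,5],[0,0,9],[0,0,13],[0,0,17],[0,0,21],[0,0,25],[0.8,-3.5,26],[1.5,-7,26],[2.2,-11,26],[3,-15,26],[3.5,-19,26]], "twist": [[0,0,0],[0,0,0],[0,0,0],[0,0,0],[0,0,0],[0,0,0],[0,0,0],[0,0,0],[0,0,0],[0,0,0],[0,0,0],[0,0,0]], "claw": [-0.2,-0.2,-0.2,-0.2,-0.2,-0.2,-0.2,-0.2,-0.2,-0.2,-0.2,-0.2]}}

```text
time_s: 33.85
position: [0.4555, 0.1866, 0.226]
eef_rot: [-0.609, 0.793, -0.002, -0.002]
force: [1.2, -0.7, -2.1]
width: 0.0587
finger_force: 43.8
```

```bash
python3 -c "
from m import *
plan(-.046,.058,-.036,.10)"
```

```text
target [ 0.5224 -0.0657  0.1502] delta cm [  6.69 -25.23  -7.58] rotvec [-0.041 -0.254  0.149] tcp [0.4555 0.1866 0.226 ] N [-0.254  0.029  0.967] w 0.05870368089034994 43.841702342033386
```

Call:
{"fn": "play_rows", "kwargs": {"delta_pos": [[0.8,-3,0],[1.6,-6,0],[2.4,-9,0],[3.2,-12,0],[4,-15,0],[4.8,-18,0],[5.6,-21,0],[6.3,-24,0],[6.7,-25.3,-2],[6.7,-25.3,-4],[6.7,-25.3,-6],[6.7,-25.3,-7]], "twist": [[0,-0.05,0.03],[-0.01,-0.1,0.06],[-0.02,-0.15,0.09],[-0.03,-0.2,0.12],[-0.04,-0.254,0.149],[-0.04,-0.254,0.149],[-0.04,-0.254,0.149],[-0.04,-0.254,0.149],[-0.04,-0.254,0.149],[-0.04,-0.254,0.149],[-0.04,-0.254,0.149],[-0.04,-0.254,0.149]], "claw": [-0.2,-0.2,-0.2,-0.2,-0.2,-0.2,-0.2,-0.2,-0.2,-0.2,-0.2,-0.2]}}

```text
time_s: 34.85
position: [0.5213, -0.0652, 0.1528]
eef_rot: [-0.66, 0.74, -0.094, 0.085]
force: [-0.6, 0.9, -2.3]
width: 0.0589
finger_force: 43.9
```

```bash
python3 -c "
from m import *
plan(-.046,.058,-.033,.003)"
```

```text
target [ 0.5462 -0.0684  0.0593] delta cm [ 2.49 -0.32 -9.35] rotvec [-0.002 -0.004  0.002] tcp [ 0.5213 -0.0652  0.1528] N [-0.254  0.029  0.967] w 0.05893464484094907 43.92699748277664
```

Call:
{"fn": "play_rows", "kwargs": {"delta_pos": [[0.5,-0.1,-2],[1,-0.2,-4],[1.6,-0.2,-6],[1.9,-0.3,-7.3],[2.1,-0.3,-8.2],[2.3,-0.3,-8.8],[2.4,-0.3,-9.2],[2.5,-0.3,-9.4],[2.5,-0.3,-9.5],[2.5,-0.3,-9.5]], "twist": [[0,0,0],[0,0,0],[0,0,0],[0,0,0],[0,0,0],[0,0,0],[0,0,0],[0,0,0],[0,0,0],[0,0,0]], "claw": [-0.2,-0.2,-0.2,-0.2,-0.2,-0.2,-0.2,-0.2,-0.2,-0.2]}}

```text
time_s: 35.68
position: [0.548, -0.0678, 0.0618]
eef_rot: [-0.661, 0.74, -0.096, 0.086]
force: [-0.3, -0.1, -1.9]
width: 0.0589
finger_force: 43.9
```

Call:
{"fn": "play_rows", "kwargs": {"delta_pos": [[0,0,-0.15],[0,0,-0.3],[0,0,-0.3]], "twist": [[0,0,0],[0,0,0],[0,0,0]], "claw": [-0.2,-0.2,-0.2]}}

```text
time_s: 35.93
position: [0.5476, -0.0678, 0.0582]
eef_rot: [-0.661, 0.74, -0.095, 0.086]
force: [-0.0, 0.6, -1.1]
width: 0.0589
finger_force: 43.9
```

Call:
{"fn": "play_rows", "kwargs": {"delta_pos": [[0,0,-0.15],[0,0,-0.3],[0,0,-0.3]], "twist": [[0,0,0],[0,0,0],[0,0,0]], "claw": [-0.2,-0.2,-0.2]}}

```text
time_s: 36.18
position: [0.5481, -0.0678, 0.0573]
eef_rot: [-0.661, 0.74, -0.096, 0.087]
force: [-9.0, 3.1, 7.6]
width: 0.0589
finger_force: 45.0
```

Call:
{"fn": "play_rows", "kwargs": {"delta_pos": [[0,0,0.15],[0,0,0.15],[0,0,0.15],[0,0,0.15],[-0.4,0,1.6],[-1.3,0.1,5],[-2,0.2,8.5],[-3,0.3,12.5],[-4,0.4,16],[-4,4,17],[-4,8,17],[-4,12,17]], "twist": [[0,0,0],[0,0,0],[0,0,0],[0,0,0],[0,0,0],[0,0,0],[0,0,0],[0,0,0],[0,0,0],[0,0.1,0],[0,0.2,0.05],[0.02,0.257,0.1]], "claw": [0.4,0.6,0.7,0.75,0.75,0.75,0.75,0.8,1,1,1,1]}}

```text
time_s: 37.18
position: [0.5081, 0.0539, 0.2273]
eef_rot: [-0.703, 0.711, 0.003, 0.002]
force: [0.1, -0.6, -1.5]
width: 0.0853
finger_force: 0.0
```

Call:
{"fn": "play_rows", "kwargs": {"delta_pos": [[0.5,3,0],[1,6,0],[2,9.5,0],[2.5,13,0],[3,16,0],[4,19.8,0],[4,19.8,0],[4,19.8,0]], "twist": [[0,0,0.04],[0,0,0.08],[0,0,0.12],[0,0,0.16],[0,0,0.16],[0,0,0.16],[0,0,0.16],[0,0,0.16]], "claw": [1,1,1,1,1,1,1,1]}}

```text
time_s: 37.85
position: [0.5476, 0.2517, 0.2233]
eef_rot: [0.758, -0.652, -0.002, -0.0]
force: [0.0, 0.0, -0.1]
width: 0.0854
finger_force: 0.0
```

Run:
```python
from m import *
look(None,'scene'); im,d,W=look('t7.png','top')
D=(W-O); L=np.stack([D@EX,D@EY,D@N],-1); b=(L[...,2]>.015)&(L[...,2]<.04)&(abs(L[...,0])<.1)
for lo,hi in((-.125,-.003),(.003,.125)):
    P=L[b&(L[...,1]>lo)&(L[...,1]<hi)]; print(len(P),P.mean(0),cv2.minAreaRect((P[:,:2]*1000).astype(np.float32)))
print(r.get_state()['eef_rot'])
```

```text
tcp [0.5476 0.2517 0.2233] yawY -171.5 j6 -0.61
scene deck n 98 tilt 0.283 yaw -0.1024 z@axis 0.1009 sd 0.0033
tin [548.  249.6] [ 66.9 101.9] short yaw 8.9 hue 24.0 px [218 226  29  25]
tcp [0.5477 0.2506 0.2243] yawY -171.5 j6 -0.61
top deck n 1391 tilt 0.2572 yaw -0.0966 z@axis 0.1012 sd 0.0034
666 [-0.04477744 -0.05702648  0.0236132 ] ((-51.90102767944336, -58.18889617919922), (81.06119537353516, 105.22667694091797), 5.27763032913208)
646 [-0.04433256  0.05764317  0.02661293] ((-44.274566650390625, 57.76839828491211), (101.9024887084961, 62.60383605957031), 89.12924194335938)
[ 0.75716148 -0.65322408 -0.00168072 -0.00140764]
```

View pics/t7.png

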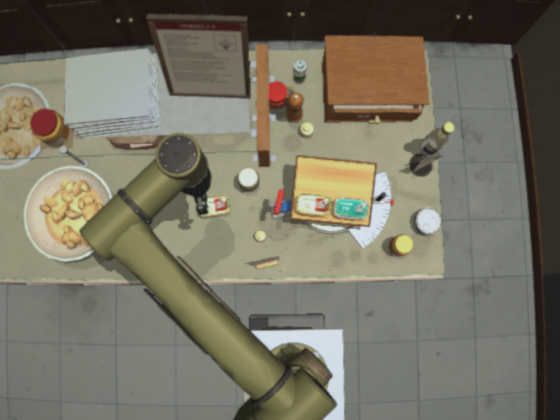

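Both tins sit well, at (314,205) and (350,208). The third is under the gripper at (214,206).

Call:
{"fn": "play_rows", "kwargs": {"delta_pos": [[0.1,-0.2,-4],[0.1,-0.2,-8],[0.1,-0.2,-12],[0.1,-0.2,-16],[0.1,-0.2,-19.5],[0.1,-0.2,-22.5],[0.1,-0.2,-24],[0.1,-0.2,-25],[0.1,-0.2,-25.8],[0.1,-0.2,-25.8]], "twist": [[0,0,0],[0,0,0],[0,0,0],[0,0,0],[0,0,0],[0,0,0],[0,0,0],[0,0,0],[0,0,0],[0,0,0]], "claw": [1,1,1,1,1,1,1,1,1,1]}}

```text
time_s: 38.78
position: [0.5486, 0.2474, -0.0332]
eef_rot: [0.757, -0.654, -0.002, -0.001]
force: [-0.7, -0.3, -0.3]
width: 0.0852
finger_force: 0.0
```

Call:
{"fn": "play_rows", "kwargs": {"delta_pos": [[0,0,0],[0,0,0],[0,0,0],[0,0,0],[0,0,0],[0,0,0]], "twist": [[0,0,0],[0,0,0],[0,0,0],[0,0,0],[0,0,0],[0,0,0]], "claw": [0.5,0.2,0,-0.2,-0.2,-0.2], "newtons": 40}}

```text
time_s: 39.28
position: [0.5499, 0.2488, -0.0305]
eef_rot: [0.757, -0.653, -0.001, -0.003]
force: [-1.2, -0.9, 6.8]
width: 0.0591
finger_force: 43.6
```

Call:
{"fn": "play_rows", "kwargs": {"delta_pos": [[0,0,2],[0,0,5],[0,0,9],[0,0,13],[0,0,17],[0,0,21],[0,0,25],[0,0,28],[0,-3,28],[0,-7,28],[0,-11,28],[0,-15,28]], "twist": [[0,0,0],[0,0,0],[0,0,0],[0,0,0],[0,0,0],[0,0,0],[0,0,0],[0,0,0],[0,0,0],[0,0,0],[0,0,0],[0,0,0]], "claw": [-0.2,-0.2,-0.2,-0.2,-0.2,-0.2,-0.2,-0.2,-0.2,-0.2,-0.2,-0.2]}}

```text
time_s: 40.28
position: [0.5482, 0.0971, 0.2473]
eef_rot: [0.758, -0.653, -0.002, -0.002]
force: [0.8, -0.2, -1.0]
width: 0.0591
finger_force: 43.7
```

```bash
python3 -c "
from m import *
plan(.046,0.0,-.033,.08); plan(.046,.058,-.033,.08)"
```

```text
target [ 0.6086 -0.1338  0.1573] delta cm [  6.04 -23.09  -9.  ] rotvec [-0.001 -0.259 -0.26 ] tcp [0.5482 0.0971 0.2473] N [-0.254  0.029  0.967] w 0.05909864704361649 43.71979773044586
target [ 0.6151 -0.0761  0.1573] delta cm [  6.69 -17.32  -9.  ] rotvec [-0.001 -0.259 -0.26 ] tcp [0.5482 0.0971 0.2473] N [-0.254  0.029  0.967] w 0.05909864704361649 43.71979773044586
```

Call:
{"fn": "play_rows", "kwargs": {"delta_pos": [[0.8,-3,0],[1.6,-6,0],[2.4,-9,0],[3.5,-12,0],[5,-15,0],[6.7,-17.3,0],[6.7,-17.3,0],[6.7,-17.3,-3],[6.7,-17.3,-6],[6.7,-17.3,-8],[6.7,-17.3,-8.5],[6.7,-17.3,-8.5]], "twist": [[0,-0.05,-0.05],[0,-0.1,-0.1],[0,-0.15,-0.15],[0,-0.2,-0.2],[0,-0.259,-0.26],[0,-0.259,-0.26],[0,-0.259,-0.26],[0,-0.259,-0.26],[0,-0.259,-0.26],[0,-0.259,-0.26],[0,-0.259,-0.26],[0,-0.259,-0.26]], "claw": [-0.2,-0.2,-0.2,-0.2,-0.2,-0.2,-0.2,-0.2,-0.2,-0.2,-0.2,-0.2]}}

```text
time_s: 41.28
position: [0.6148, -0.0748, 0.1604]
eef_rot: [-0.66, 0.74, -0.095, 0.085]
force: [0.5, -0.3, -1.9]
width: 0.0588
finger_force: 43.9
```

```bash
python3 -c "
from m import *
plan(.046,.058,-.0325,.0)"
```

```text
target [ 0.6353 -0.0784  0.0804] delta cm [ 2.05 -0.36 -8.  ] rotvec [-0.    -0.003  0.001] tcp [ 0.6148 -0.0748  0.1604] N [-0.254  0.029  0.967] w 0.058754217108779795 43.87931138277054
```

Call:
{"fn": "play_rows", "kwargs": {"delta_pos": [[0.5,-0.1,-2],[1,-0.2,-4],[1.5,-0.3,-5.7],[1.8,-0.3,-6.8],[2,-0.4,-7.4],[2.05,-0.4,-7.7],[2.05,-0.4,-7.7],[2.05,-0.4,-7.7]], "twist": [[0,0,0],[0,0,0],[0,0,0],[0,0,0],[0,0,0],[0,0,0],[0,0,0],[0,0,0]], "claw": [-0.2,-0.2,-0.2,-0.2,-0.2,-0.2,-0.2,-0.2]}}

```text
time_s: 41.95
position: [0.6368, -0.0789, 0.0868]
eef_rot: [-0.66, 0.74, -0.097, 0.087]
force: [-0.2, 1.1, -0.5]
width: 0.0587
finger_force: 43.9
```

Call:
{"fn": "play_rows", "kwargs": {"delta_pos": [[0,0,-0.1],[0,0,-0.2],[0,0,-0.2]], "twist": [[0,0,0],[0,0,0],[0,0,0]], "claw": [-0.2,-0.2,-0.2]}}

```text
time_s: 42.2
position: [0.6363, -0.0788, 0.0837]
eef_rot: [-0.66, 0.74, -0.096, 0.086]
force: [-0.6, 0.2, -0.9]
width: 0.0589
finger_force: 43.9
```

Call:
{"fn": "play_rows", "kwargs": {"delta_pos": [[0,0,-0.15],[0,0,-0.25],[0,0,-0.25]], "twist": [[0,0,0],[0,0,0],[0,0,0]], "claw": [-0.2,-0.2,-0.2]}}

```text
time_s: 42.45
position: [0.6365, -0.0789, 0.0826]
eef_rot: [-0.66, 0.74, -0.097, 0.087]
force: [-5.7, 0.5, 6.0]
width: 0.059
finger_force: 44.6
```

Call:
{"fn": "play_rows", "kwargs": {"delta_pos": [[0,0,0.1],[0,0,0.1],[0,0,0.1],[0,0,0.1],[-0.4,0,1.6],[-1.3,0.1,5],[-2,0.2,8.5],[-3,0.3,12.5],[-4,0.4,16],[-6,4,17],[-8,8,17],[-10,12,17]], "twist": [[0,0,0],[0,0,0],[0,0,0],[0,0,0],[0,0,0],[0,0,0],[0,0,0],[0,0,0],[0,0,0],[0,0.1,0],[0,0.2,0.05],[0.02,0.257,0.1]], "claw": [0.4,0.55,0.65,0.65,0.65,0.65,0.65,0.65,0.65,0.65,0.65,0.65]}}

```text
time_s: 43.45
position: [0.5389, 0.0365, 0.2518]
eef_rot: [-0.703, 0.711, 0.002, 0.001]
force: [0.4, 0.2, -1.8]
width: 0.0705
finger_force: 0.0
```

Call:
{"fn": "play_rows", "kwargs": {"delta_pos": [[-1,4,0],[-2,8,0],[-3,12,0],[-4,16,0],[-5,20,0],[-5,20,0],[-5,20,0]], "twist": [[0,0,0],[0,0,0],[0,0,0],[0,0,0],[0,0,0],[0,0,0],[0,0,0]], "claw": [0.65,0.65,0.65,0.65,0.65,0.65,0.65]}}

```text
time_s: 44.03
position: [0.4885, 0.237, 0.2501]
eef_rot: [-0.704, 0.711, 0.001, 0.001]
force: [0.1, 0.1, -0.2]
width: 0.0707
finger_force: 0.0
```

Run:
```python
from m import *
im,d,W=look('t8.png','top')
D=(W-O); L=np.stack([D@EX,D@EY,D@N],-1); b=(L[...,2]>.015)&(L[...,2]<.045)
for xl,xh,lo,hi in((-.1,.005,-.125,-.003),(-.1,.003,.003,.125),(.003,.1,.0,.125)):
    P=L[b&(L[...,1]>lo)&(L[...,1]<hi)&(L[...,0]>xl)&(L[...,0]<xh)]; print(len(P),P.mean(0).round(4),P[:,2].std(),cv2.minAreaRect((P[:,:2]*1000).astype(np.float32)))
bb,g,rr=[im[...,i].astype(int) for i in range(3)]
m=np.zeros(bb.shape,bool); m[180:222,262:300]=1; m&=(rr>110)&(g<0.45*rr)&(bb<0.45*rr)
v,u=np.nonzero(m); P=ray('top',np.c_[u,v],.158); print(cv2.minAreaRect((P[:,:2]*1000).astype(np.float32)))
hsv=cv2.cvtColor(im,cv2.COLOR_BGR2HSV); m=np.zeros(d.shape,bool); m[185:215,368:392]=1; m&=hsv[...,2]<55
v,u=np.nonzero(m); print('post px',len(u),u.min(),u.max(),v.min(),v.max())
cv2.imwrite('pics/t9.png',cv2.resize(im[130:280,230:430],(800,600),interpolation=cv2.INTER_CUBIC))
```

```text
tcp [0.4885 0.237  0.2501] yawY 179.4 j6 -0.83
top deck n 1172 tilt 0.2615 yaw -0.0943 z@axis 0.1014 sd 0.0035
663 [-0.045  -0.0569  0.0239] 0.003716112583257653 ((-54.83913803100586, -57.4239387512207), (83.46631622314453, 106.24449157714844), 0.7182459235191345)
645 [-0.0444  0.0576  0.0264] 0.0037398504896948644 ((-44.43115234375, 58.0108757019043), (102.10253143310547, 62.69231033325195), 87.36776733398438)
679 [0.0489 0.0601 0.027 ] 0.0039039529813917942 ((44.68091583251953, 61.162445068359375), (108.12322998046875, 88.64167785644531), 79.45003509521484)
((536.3347778320312, 39.47871017456055), (13.647624015808105, 72.1078109741211), 75.04436492919922)
post px 17 377 382 196 200
```

View pics/t9.png

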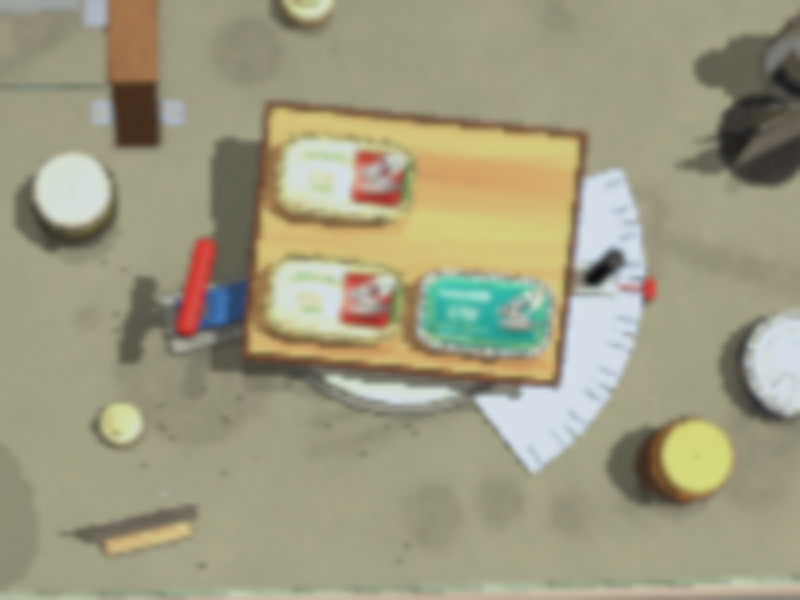

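All three tins lie flat on the deck, at crop (345,180), (335,300) and (485,313). The arm lines up with the clip at (650,290), the tilt is 0.26 and the clamp is tight, so I'm handing in.

```bash
python3 -c "
from workcell import r
print(r.hand_in())"
```

```text
the job is handed in; nothing more can be done
None
```

The job is handed in (it gave no verdict): by my last measurements the arm lines up with the red clip, the deck slopes about 0.26 rad with its low edge at the front, the clamp is tight again, and all three tins lie flat on the deck; no goods seen disturbed.

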